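# Turn the circuit board over on its jig

## Robot

A 7-joint arm with a two-finger parallel gripper is mounted at the origin on the work surface. World frame = base frame: x ahead of the robot, y to its left, z up, the work surface at z = 0. Lengths are in m, angles in rad, forces in N, time in s.
With the tool pointing down it reaches from about 0.425 to 0.925 m from the base axis. Payload 6.8 kg.
Tool frame: the origin (TCP) lies at the very end of the fingers, on their centre line; the grasp point (between the pads) lies 19 mm behind it (bot.grasp_offset is the distance from the TCP to the grasp point, in m); z points along the fingers, y is the direction in which the jaws open and shut (so a half turn about z gives the same grasp; the last joint's range is limited). The gripper opens to 85 mm and grips with 20 to 120 N. Pads are 22 mm wide; open, the fingers measure 114 mm over their backs; the gripper's body (76 mm by 85 mm) begins 54 mm behind the grasp point. The pads swing forward as they close: fully open they stand 13 mm farther back than shut.
Start: joints at [-1.229, 0.477, 0.022, 1.555, -0.011, 1.109, -0.083], TCP at [0.293, 0.608, 0.206] pointing down, gripper open.
Joint ranges: [-2.96, 2.96], [-0.34, 2.1], [-1.41, 1.46], [0.24, 2.44], [-1.37, 4.51], [0.17, 1.92], [-2.96, 2.96]. Speed limits (rad/s): [2.39, 2.39, 3.14, 3.14, 3.14, 3.14, 3.14].

## Interface

Orientations are given as a unit quaternion [w, x, y, z].
In Python, from station import monitor, cams, bot, finder gives the robot as it stands.
- The arm moves only by the tool jog_arm, never from a script. Its argument "plan" is a list of rows, each an object of numbers: "x", "y", "z": the shift along the tool's x, y, z as a fraction of full scale; "wx", "wy", "wz": the turn, a rotation vector about the tool's x, y, z as a fraction of full scale. A call has 1 to 12 rows; each row is the pose to reach, as a shift and turn from the pose measured when the call began, along the tool's axes at that moment, turning the shorter way round; what a row does not reach only later rows make up. Full scale, the value 1, is 20 cm for a shift and 180 degrees for a turn. A row lasts 1/12 s, in which the tool goes at most 41.7 mm and 7.16 degrees, less where a joint would pass 70% of its speed; a pose out of reach is approached as far as the arm can. A call with a number of a shift or a turn outside -1 to 1 is refused whole. A call with a gripper value outside its range is refused whole. "hand" is the opening, from -1 (shut) to 1 (fully open), set as the call begins (left out, the last holds). The fingers move at their own pace and stop on an object; "grip_force" is the grip in N (left out, the last holds). Time passes only in rows, so rows that repeat a pose let the fingers close. It gives the time, the measured TCP pose, the force and the opening at its end, in the units of the state.
- monitor.get_obs(): the state, without advancing time (a new reading comes with each control period).
- cams.read_camera(name): name is "scene" or "top" or "wrist"; returns the picture (400x640x3 uint8, red, green, blue); there is no depth.
- cams.get_calibration(name): a dict with "fx", "fy", "cx", "cy" (pixels), "extrinsics" (4x4, takes a point from world to camera coordinates). Camera axes: x right, y down, z forward; pixel columns grow to the right and rows downward; lengths in m; the calibration is good to about 2 mm. A picture is of the moment at which its call begins: read the wrist's pose just before it. get_calibration takes no time and is no camera call; for the wrist camera it gives the pose at the moment of the call.
- bot.hand_in(): hands the job in, once; it reports no verdict.
Trained networks look in the newest picture that a camera, given by its name, has taken for a name from the list of things; names that differ only in an ending like _2 or _b are one class to them, and where a whole thing is asked for, a point or a joint stands for the part that bears it (a point fixed in the world has none). Each returns a list of dicts, best first, with "confidence" (0 to 1); they miss things now and then, are a little off and sometimes report something else, mostly with a low value. They report only what shows in the picture. A call takes as long as a camera call.
- finder.find_in(camera, target): "bbox" ([left, top, width, height] in pixels, round what is visible of it).
- finder.place_of(camera, target): "location" ([column, row] in pixels: a listed point, or the origin of a listed thing).
The state is a dict: "t": time; "q": joint angles; "joint_vel": joint speeds; "joint_torque": joint torques, N m; "eef_pos": TCP position; "tool_rot": TCP orientation; "contact_force": force on the tool from outside, world axes, zero at the start; "torque": the same for the moment, N m; "gripper_width": opening from 0.0 (shut) to 1.0 (fully open).
Only numpy, scipy, OpenCV 4.12 (cv2) and the standard library are available. Lean on these libraries where they do the work, as an engineer would, in place of code of your own. Each camera call takes 0.05 s, during which the arm holds its last target. There are 200 camera calls.

## Task

Turn the board carrier on the jig over for inspection: with the fingertips, push its free edge up and over the spine, then press it gently down until it lies fully flat on the other side, yellow face up. Only push it, never pinch it between the fingers, never let it slam or lean hard on it, and leave everything else on the bench where it stands.

Things in the scene. Friction and masses are not known exactly. Their poses are not given: they have to be found in the camera images.
- spine (a point): Middle of the spine (hinge line), 70 mm above the bench. Axes: y along the spine; x level, from the side where the carrier starts (the robot's right) to the side where it must end (its left); z up. The spine runs fore and aft, turned up to 0.6 rad either way from the robot's x axis.
- jig: Jig screwed to the bench; origin on the bench under the spine's middle, axes as spine. Base plate 12 mm thick from x -65 to +100 mm, 190 mm along y. Two spine posts 22 x 16 mm, 84 mm high, at y +-84 mm. Four rest posts 14 mm thick, 65 mm high, at y +-60 mm, x -50 and +70 mm. Under the carrier's outer 35 mm there is only the bench.
- carrier (a joint): Angle of the board carrier: 0 = flat on the robot's right, blue face up; pi/2 = upright; pi = flat on the left, yellow face up (hard stop). Starts between 0 and 0.3. The hinge is stiff (friction 0.17 N m; some 2 to 3 N at the free edge moves it), so the carrier stays at any angle where it is left.
- free_edge (a point): Middle of the carrier's free edge, 100 mm from the spine, at mid-thickness. The carrier is a rigid frame 100 mm long, 140 mm wide (along the spine), 10 mm thick; flat, its underside is 65 mm above the bench. Frame bars are 14 mm wide; the green board inside lies 3 mm below the frame's faces. Axes turn with the carrier; at angle 0 they are the spine's.
- solder_spool: Bystander: steel spool 54 mm across, 40 mm high, standing near the robot's end of the spine (jig y +155 to +175 mm). Origin under its middle.
- screw_cup: Bystander: steel bowl 64 mm across, 35 mm high, beyond the spine's other end (jig y -155 to -175 mm). Origin under its middle.
- flux_bottle: Bystander: amber bottle 40 mm across, 85 mm high, just left of the jig (jig x +135 to +150 mm). Origin under its middle.
- screwdriver: Bystander: screwdriver 170 mm long lying on the bench at the right. Origin under its middle, x along it.
- tweezers: Bystander: dark steel tweezers 130 mm long, 8 mm high, lying on the bench at the left. Origin under the middle.
- spare_board: Bystander: small green circuit board 70 x 50 x 10 mm lying on the bench at the left. Origin under its middle.
- loupe: Bystander: black loupe 38 mm across, 34 mm high, on the bench at the right. Origin under its middle.

How it is judged:
On the way, in this order (a step that is already met when the one before it is completed fails the run):
1. the carrier is pushed up past upright by the fingers (value of joint carrier between 1.6 and 2.8 rad and contact force between the fingers and carrier above 0.2 N), for 0.04 s.
2. the carrier lies flat on the other side (value of joint carrier above 3.05 rad and velocity of joint carrier between -0.05 and 0.05 rad/s), for 0.2 s.
At the end, for the whole second after the job is handed in: The carrier lies on the other side within 0.09 rad (5 degrees) of fully flat, at rest, and every bystander is within 20 mm of where it stood (all of step 2 and distance of each of solder_spool, screwdriver, flux_bottle, screw_cup, tweezers, spare_board, loupe from where it was at the start of the episode below 0.02 m); the robot touches nothing.
It fails at once if the carrier is pinched: blue and yellow faces pressed by the fingers at once ((contact force between the fingers and carrier_c0 above 1 N or contact force between the fingers and carrier_c1 above 1 N or contact force between the fingers and carrier_c2 above 1 N or contact force between the fingers and carrier_c3 above 1 N) and (contact force between the fingers and carrier_c4 above 1 N or contact force between the fingers and carrier_c5 above 1 N or contact force between the fingers and carrier_c6 above 1 N or contact force between the fingers and carrier_c7 above 1 N)).
It fails at once if the carrier is slammed over (faster than 4 rad/s) (velocity of joint carrier above 4 rad/s or velocity of joint carrier below -4 rad/s).
It fails at once if the carrier is pushed harder than 40 N (contact force between anything else and carrier above 40 N).
It fails at once if a bystander is moved more than 20 mm (distance of any of solder_spool, screwdriver, flux_bottle, screw_cup, tweezers, spare_board, loupe from where it was at the start of the episode above 0.02 m).
It also fails if it takes over 40 s, if anything falls off the work surface, if the arm or the gripper's body presses on something with over 40 N, if the wrist force passes 120 N, or if a joint passes its speed limit or range.

## Working session

There is one attempt and no reset: what is moved stays moved. The work goes in short steps, Python scripts to look and compute and a tool call to move; the robot and the scene stay as the last step left them, time stands still between calls to the robot, and variables do not carry over. Pictures are saved under pics/ and viewed, about 8 in all and at most 12, crops included, and the job is handed in when it is done.

Besides the shell and the picture viewer there is one more tool, called as a command line: name --argument value ..., lists and objects as JSON in quotes. jog_arm: Moves the arm, as the interface text tells. Shift numbers are shares of 20 cm and turn numbers shares of 180 degrees, none past 1 either way. Its arguments: {"type":"object","properties":{"plan":{"type":"array","items":{"type":"object","properties":{"x":{"type":"number","minimum":-1,"maximum":1},"y":{"type":"number","minimum":-1,"maximum":1},"z":{"type":"number","minimum":-1,"maximum":1},"wx":{"type":"number","minimum":-1,"maximum":1},"wy":{"type":"number","minimum":-1,"maximum":1},"wz":{"type":"number","minimum":-1,"maximum":1}}}},"hand":{"type":"number"},"grip_force":{"type":"number"}},"required":["plan"]}

```bash
mkdir -p pics
cat > h.py <<'E'
import numpy as np,cv2
from station import monitor,cams,bot,finder
def ray(cam,px,z):
    c=cams.get_calibration(cam);E=np.array(c["extrinsics"]);R=E[:3,:3];t=E[:3,3]
    d=R.T@np.array([(px[0]-c["cx"])/c["fx"],(px[1]-c["cy"])/c["fy"],1]);o=-R.T@t
    return o+d*(z-o[2])/d[2]
def proj(cam,p):
    c=cams.get_calibration(cam);E=np.array(c["extrinsics"]);q=E[:3,:3]@np.array(p)+E[:3,3]
    return c["fx"]*q[0]/q[2]+c["cx"],c["fy"]*q[1]/q[2]+c["cy"]
def snap(cam,name):
    im=cams.read_camera(cam);cv2.imwrite("pics/"+name,im[...,::-1]);return im
E
python3 - <<'E'
from h import *
np.set_printoptions(precision=4,suppress=True)
o=monitor.get_obs();print(o["t"],o["eef_pos"],o["tool_rot"],o["gripper_width"])
a=snap("scene","s0.png");b=snap("top","t0.png")
for c in("top","scene"):
    for n,z in(("spine",.07),("jig",0),("free_edge",.07),("carrier",.07),("solder_spool",0),("screw_cup",0),("flux_bottle",0),("loupe",0)):
        r=finder.place_of(c,n)[:1]
        print(c,n,[(x["confidence"],np.array(x["location"]),ray(c,x["location"],z)) for x in r])
E
```

```text
0.0 [0.2932 0.6073 0.2052] [-0.0002  0.223   0.9748 -0.0009] 0.9997835343082888
top spine [(0.89, array([306.6, 229.5]), array([0.4973, 0.0252, 0.07  ]))]
top jig [(0.69, array([309.1, 233.5]), array([0.4937, 0.019 , 0.    ]))]
top free_edge [(0.71, array([254.6, 242.8]), array([0.4628, 0.1568, 0.07  ]))]Traceback (most recent call last):
  File "<stdin>", line 7, in <module>
ValueError: it knows: flux_bottle, free_edge, jig, loupe, screw_cup, screwdriver, solder_spool, spare_board, spine, tweezers
```

View pics/t0.png

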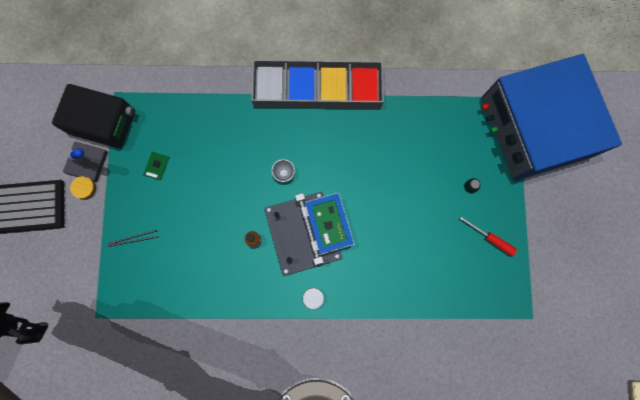

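View pics/s0.png

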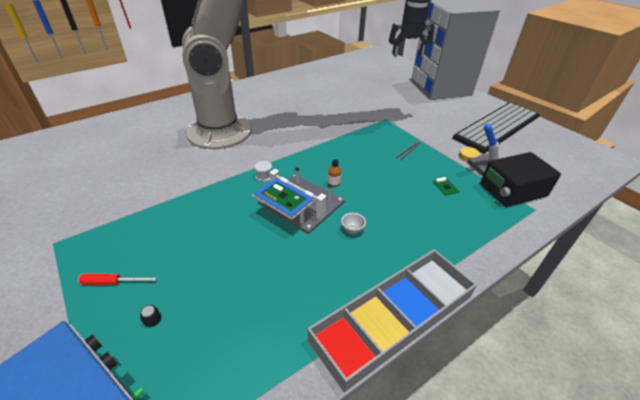

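The top view shows the spine running from about (300,198) to (318,262), with the carrier on the right out to about x=354. The bottle is at (253,240), the spool at (313,299) and the cup at (284,171). The finder's free_edge hit was wrong, because it landed on the bottle.

Run:
```python
from h import *
a=cv2.imread("pics/t0.png")[170:290,240:370];b=cv2.imread("pics/s0.png")[155:235,245:375]
cv2.imwrite("pics/c0.png",np.vstack([cv2.resize(a,None,fx=4,fy=4,interpolation=2)[:360],cv2.resize(a,None,fx=4,fy=4,interpolation=2)[360:],]))
cv2.imwrite("pics/c1.png",cv2.resize(b,None,fx=6,fy=6,interpolation=2))
```

```text
(no output)
```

View pics/c0.png

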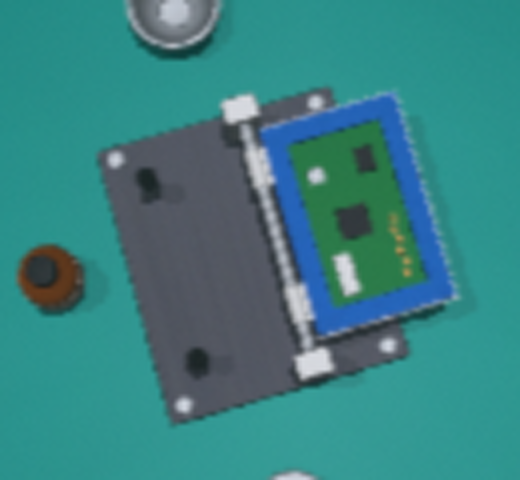

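View pics/c1.png

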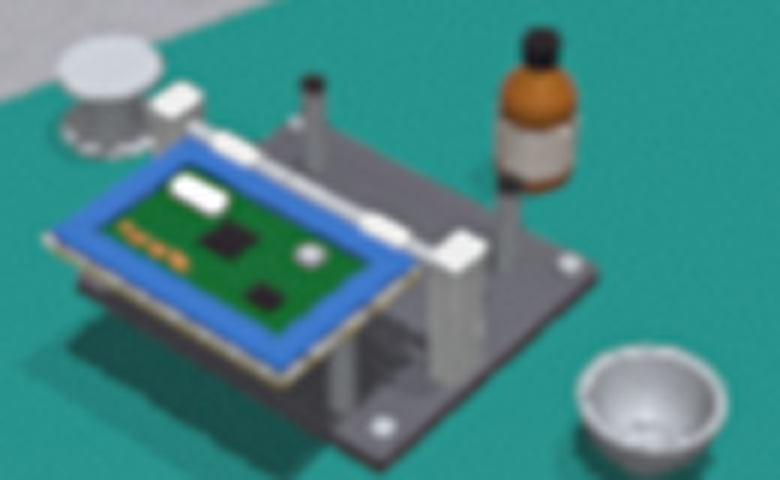

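```bash
cat > fit.py <<'E'
from h import *
from scipy.optimize import least_squares
T=lambda u:(240+u[0]/4,170+u[1]/4); S=lambda u:(245+u[0]/6,155+u[1]/6)
J=[("top",(0,-84,84),T((240,109))),("top",(0,84,84),T((315,362))),("top",(70,60,65),T((197,356))),("top",(70,-60,65),T((148,178))),
("top",(100,-95,12),T((100,155))),("top",(100,95,12),T((172,424))),("top",(-65,95,12),T((407,352))),
("scene",(0,-84,84),S((458,252))),("scene",(0,84,84),S((176,101))),("scene",(70,-60,65),S((510,185))),("scene",(70,60,65),S((313,84)))]
C=[("top",(-100,-70,5),T((395,94))),("top",(-100,70,5),T((455,297))),("scene",(-100,-70,5),S((280,372))),("scene",(-100,70,5),S((48,238)))]
def fr(p):
    c,s=np.cos(p[2]),np.sin(p[2]); X=np.array([s,c,0]);Y=np.array([-c,s,0])  # yaw th
    return np.c_[X,Y,[0,0,1]],np.array([p[0],p[1],0])
def car(u,a): # carrier local ->jig ; angle 0 lies toward -x, rises
    x,y,z=u; return (x*np.cos(a)+z*np.sin(a), y, 70-x*np.sin(a)+z*np.cos(a))
def res(p):
    R,o=fr(p);r=[]
    for cam,u,m in J: r+=list(np.subtract(proj(cam,o+R@np.array(u)/1e3),m))
    for cam,u,m in C: r+=list(np.subtract(proj(cam,o+R@np.array(car(u,p[3]))/1e3),m))
    return r
if __name__=="__main__":
    s=least_squares(res,[.5,.02,.0,.1],loss="soft_l1");np.set_printoptions(precision=4,suppress=True)
    print(s.x);print(np.array(res(s.x)).reshape(-1,2).round(1).tolist())
    R,o=fr(s.x);print(R)
    for z in(30,100,200):print(o+R@np.array(car((-z,0,0),s.x[3]))/1e3)
    c=[finder.place_of("top",n)[0]["location"] for n in ("solder_spool","screw_cup","flux_bottle","loupe")]
    for u in c:
        w=ray("top",u,0);print(w,R.T@(w-o))
E
python3 fit.py
```

```text
[ 0.4997  0.0195 -0.2876 -0.0243]
[[-0.3, -0.7], [-0.6, -0.3], [-0.4, 0.1], [-0.7, -0.4], [-1.5, -1.3], [-0.6, -0.1], [0.5, 0.2], [-0.7, -0.7], [-0.9, -0.7], [-0.8, -0.9], [-0.8, -0.7], [-0.3, -1.6], [0.5, -0.4], [-0.6, 1.0], [-1.5, -0.4]]
[[-0.2836 -0.9589  0.    ]
 [ 0.9589 -0.2836  0.    ]
 [ 0.      0.      1.    ]]
[ 0.5082 -0.0092  0.0693]
[ 0.528  -0.0763  0.0676]
[ 0.5564 -0.1722  0.0651]
[0.3229 0.0096 0.    ] [0.0406 0.1723 0.    ]
[0.6583 0.0858 0.    ] [ 0.0186 -0.1709  0.    ]
[0.4698 0.1648 0.    ] [ 0.1478 -0.0126  0.    ]
[ 0.6323 -0.4323  0.    ] [-0.4709  0.001   0.    ]
```

```bash
cat > rows.py <<'E'
# usage: rows.py "x,y,z,tdeg" ...  (jig mm) -> plan rows from the measured pose
import sys
from h import *
from scipy.spatial.transform import Rotation as Ro
X=np.array([-.2836,.9589,0]);Y=np.array([-.9589,-.2836,0]);Z=np.array([0,0,1.]);O=np.array([.4997,.0195,0])
o=monitor.get_obs();q=np.array(o["tool_rot"]);R0=Ro.from_quat(q[[1,2,3,0]]);p0=np.array(o["eef_pos"])
J=np.c_[X,Y,Z];u=J.T@(p0-O)*1e3;m=R0.as_matrix()
print("now jig",u.round(1),"tilt",np.degrees(np.arctan2(m[:,2]@X,-m[2,2])).round(1),"off",(m[:,1]@-Y).round(3),"F jig",(J.T@np.array(o["contact_force"])).round(1),"q",np.round(o["q"],2),"t",round(o["t"],2),"w",round(o["gripper_width"],2))
for a in sys.argv[1:]:
    x,y,z,t=map(float,a.split(","));t=np.radians(t)
    R=np.c_[X*np.cos(t)+Z*np.sin(t),-Y,X*np.sin(t)-Z*np.cos(t)]
    d=R0.inv().apply(O+J@np.array([x,y,z])/1e3-p0)/.2; w=(R0.inv()*Ro.from_matrix(R)).as_rotvec()/np.pi
    print(dict(zip(("x","y","z","wx","wy","wz"),(float(v) for v in np.r_[d,w].round(3)))))
E
python3 rows.py "-180,0,230,0"
```

```text
now jig [622.6  30.9 206.1] tilt -0.0 off 0.672 F jig [ 0.6 -0.4 -0.1] q [-1.23  0.48  0.02  1.56 -0.01  1.11 -0.08] t 0.45 w 1.0
{'x': -2.813, 'y': -2.867, 'z': -0.119, 'wx': -0.0, 'wy': 0.0, 'wz': 0.265}
```

jog_arm --plan '[{"x": -0.14, "y": -0.14, "z": -0.1}, {"x": -0.28, "y": -0.28, "z": -0.2, "wz": 0.03}, {"x": -0.42, "y": -0.42, "z": -0.25, "wz": 0.06}, {"x": -0.56, "y": -0.56, "z": -0.25, "wz": 0.09}, {"x": -0.7, "y": -0.7, "z": -0.25, "wz": 0.12}, {"x": -0.84, "y": -0.84, "z": -0.25, "wz": 0.15}, {"x": -1, "y": -1, "z": -0.25, "wz": 0.18}, {"x": -1, "y": -1, "z": -0.25, "wz": 0.22}, {"x": -1, "y": -1, "z": -0.25, "wz": 0.26}, {"x": -1, "y": -1, "z": -0.25, "wz": 0.26}]' --hand -1 --grip_force 20

```text
invalid input at $.plan[0]: expected keys x, y, z, wx, wy, wz
```

```bash
python3 rows.py "-180,0,230,0"
```

```text
now jig [622.6  30.9 206.1] tilt -0.0 off 0.672 F jig [ 0.6 -0.4 -0.1] q [-1.23  0.48  0.02  1.56 -0.01  1.11 -0.08] t 0.45 w 1.0
{'x': -2.813, 'y': -2.867, 'z': -0.119, 'wx': -0.0, 'wy': 0.0, 'wz': 0.265}
```

jog_arm --plan '[{"x": -0.1, "y": -0.1, "z": -0.1, "wx": 0, "wy": 0, "wz": 0}, {"x": -0.25, "y": -0.25, "z": -0.25, "wx": 0, "wy": 0, "wz": 0.03}, {"x": -0.4, "y": -0.4, "z": -0.25, "wx": 0, "wy": 0, "wz": 0.06}, {"x": -0.55, "y": -0.55, "z": -0.25, "wx": 0, "wy": 0, "wz": 0.09}, {"x": -0.7, "y": -0.7, "z": -0.25, "wx": 0, "wy": 0, "wz": 0.12}, {"x": -0.85, "y": -0.85, "z": -0.25, "wx": 0, "wy": 0, "wz": 0.15}, {"x": -1, "y": -1, "z": -0.25, "wx": 0, "wy": 0, "wz": 0.18}, {"x": -1, "y": -1, "z": -0.25, "wx": 0, "wy": 0, "wz": 0.22}, {"x": -1, "y": -1, "z": -0.25, "wx": 0, "wy": 0, "wz": 0.26}, {"x": -1, "y": -1, "z": -0.25, "wx": 0, "wy": 0, "wz": 0.26}]' --hand -1 --grip_force 20

```text
t: 1.28
eef_pos: [0.3872, 0.3396, 0.2566]
tool_rot: [-0.0, 0.595, 0.804, 0.0]
contact_force: [-0.1, -0.3, -0.1]
gripper_width: 0.003
```

```bash
python3 rows.py "-180,0,230,0"
```

```text
now jig [338.8  17.1 256.6] tilt 0.0 off 1.0 F jig [-0.2  0.1 -0.1] q [-1.05  0.16  0.23  1.89 -0.04  1.1  -0.5 ] t 1.28 w 0.0
{'x': -2.595, 'y': 0.061, 'z': 0.132, 'wx': 0.0, 'wy': -0.0, 'wz': 0.003}
```

jog_arm --plan '[{"x": -0.2, "y": 0.02, "z": 0, "wx": 0, "wy": 0, "wz": 0}, {"x": -0.4, "y": 0.05, "z": 0, "wx": 0, "wy": 0, "wz": 0}, {"x": -0.6, "y": 0.05, "z": 0, "wx": 0, "wy": 0, "wz": 0}, {"x": -0.8, "y": 0.05, "z": 0, "wx": 0, "wy": 0, "wz": 0}, {"x": -1, "y": 0.06, "z": 0, "wx": 0, "wy": 0, "wz": 0}]'

```text
t: 1.7
eef_pos: [0.4573, 0.151, 0.2567]
tool_rot: [-0.0, 0.592, 0.806, 0.001]
contact_force: [-0.0, 0.5, 0.3]
gripper_width: 0.0
```

jog_arm --plan '[{"x": -0.2, "y": 0, "z": 0, "wx": 0, "wy": 0, "wz": 0}, {"x": -0.4, "y": 0, "z": 0, "wx": 0, "wy": 0, "wz": 0}, {"x": -0.6, "y": 0, "z": 0, "wx": 0, "wy": 0, "wz": 0}, {"x": -0.8, "y": 0, "z": 0, "wx": 0, "wy": 0, "wz": 0}, {"x": -1, "y": 0, "z": 0, "wx": 0, "wy": 0, "wz": 0}]'

```text
t: 2.12
eef_pos: [0.5177, -0.0407, 0.2568]
tool_rot: [0.0, 0.59, 0.808, 0.001]
contact_force: [0.4, 0.0, 0.8]
gripper_width: 0.001
```

jog_arm --plan '[{"x": -0.2, "y": 0, "z": 0, "wx": 0, "wy": 0, "wz": 0}, {"x": -0.4, "y": 0, "z": 0, "wx": 0, "wy": 0, "wz": 0}, {"x": -0.6, "y": 0, "z": 0, "wx": 0, "wy": 0, "wz": 0}, {"x": -0.6, "y": 0, "z": 0, "wx": 0, "wy": 0, "wz": 0}]'

```text
t: 2.45
eef_pos: [0.5552, -0.1634, 0.2572]
tool_rot: [0.002, 0.591, 0.807, -0.001]
contact_force: [-1.0, -1.0, 0.5]
gripper_width: -0.0
```

```bash
python3 rows.py "-180,0,140,60" "-154,0,76,60" "-93,0,41,60"
```

```text
now jig [-191.1   -1.3  257.2] tilt -0.3 off 1.0 F jig [-0.7  1.2  0.5] q [-0.31  0.3   0.62  1.77 -0.19  1.13  0.67] t 2.45 w -0.0
{'x': 0.059, 'y': -0.007, 'z': 0.586, 'wx': -0.003, 'wy': 0.335, 'wz': 0.006}
{'x': 0.19, 'y': -0.005, 'z': 0.905, 'wx': -0.003, 'wy': 0.335, 'wz': 0.006}
{'x': 0.496, 'y': 0.0, 'z': 1.079, 'wx': -0.003, 'wy': 0.335, 'wz': 0.006}
```

jog_arm --plan '[{"x": 0, "y": 0, "z": 0.05, "wx": 0, "wy": 0.035, "wz": 0}, {"x": 0, "y": 0, "z": 0.1, "wx": 0, "wy": 0.07, "wz": 0}, {"x": 0, "y": 0, "z": 0.15, "wx": 0, "wy": 0.105, "wz": 0}, {"x": 0, "y": 0, "z": 0.2, "wx": 0, "wy": 0.14, "wz": 0}, {"x": 0, "y": 0, "z": 0.25, "wx": 0, "wy": 0.175, "wz": 0}, {"x": 0, "y": 0, "z": 0.3, "wx": 0, "wy": 0.21, "wz": 0}, {"x": 0, "y": 0, "z": 0.35, "wx": 0, "wy": 0.245, "wz": 0}, {"x": 0, "y": 0, "z": 0.4, "wx": 0, "wy": 0.28, "wz": 0}, {"x": 0, "y": 0, "z": 0.45, "wx": 0, "wy": 0.31, "wz": 0}, {"x": 0, "y": 0, "z": 0.5, "wx": 0, "wy": 0.335, "wz": 0}, {"x": 0, "y": 0, "z": 0.5, "wx": 0, "wy": 0.335, "wz": 0.006}, {"x": 0, "y": 0, "z": 0.5, "wx": 0, "wy": 0.335, "wz": 0.006}]'

```text
t: 3.45
eef_pos: [0.555, -0.1638, 0.1551]
tool_rot: [-0.404, 0.519, 0.693, 0.296]
contact_force: [0.4, 0.8, 0.6]
gripper_width: 0.002
```

```bash
python3 rows.py "-165,0,83,60" "-93,0,41,60"; python3 -c "
from h import *
snap('wrist','w0.png')"
```

```text
now jig [-191.4   -1.1  155.1] tilt 60.1 off 1.0 F jig [ 0.7 -0.7  0.6] q [ 0.34  0.92  0.35  1.39 -0.8   1.86  1.16] t 3.45 w 0.0
{'x': -0.247, 'y': -0.002, 'z': 0.294, 'wx': -0.002, 'wy': -0.001, 'wz': -0.002}
{'x': -0.249, 'y': 0.001, 'z': 0.711, 'wx': -0.002, 'wy': -0.001, 'wz': -0.002}
```

View pics/w0.png

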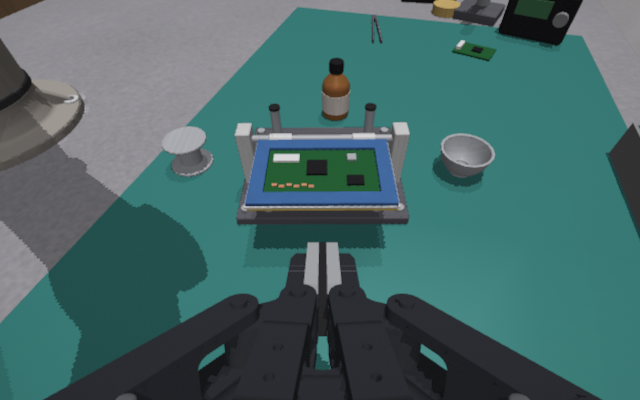

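The wrist view shows the carrier centred on the shut fingers, with its free edge at row ~206, columns 248 to 398. I'll compare that with the model, then go in.

Run:
```python
from fit import *
R,o=fr([.4997,.0195,-.2876])
for a in (-.02,0,.1,.2): print(a,[np.round(proj("wrist",o+R@np.array(car((-100,y,5),a))/1e3),1) for y in(70,-70)])
print([np.round(proj("wrist",o+R@np.array((0,y,84))/1e3),1) for y in(84,-84)])
```

```text
-0.02 [array([243.2, 207.6]), array([400.2, 207.5])]
0 [array([242.8, 206.1]), array([400.5, 206. ])]
0.1 [array([241. , 197.8]), array([402.2, 197.6])]
0.2 [array([239.3, 188.4]), array([403.8, 188.2])]
[array([243.1, 129.3]), array([400.9, 128.9])]
```

jog_arm --plan '[{"x": -0.08, "y": 0, "z": 0.1, "wx": 0, "wy": 0, "wz": 0}, {"x": -0.16, "y": 0, "z": 0.2, "wx": 0, "wy": 0, "wz": 0}, {"x": -0.25, "y": 0, "z": 0.29, "wx": 0, "wy": 0, "wz": 0}, {"x": -0.25, "y": 0, "z": 0.29, "wx": 0, "wy": 0, "wz": 0}]'

```text
t: 3.83
eef_pos: [0.5477, -0.1361, 0.0837]
tool_rot: [-0.403, 0.516, 0.695, 0.296]
contact_force: [-0.7, 1.0, 0.1]
gripper_width: -0.004
```

```bash
python3 rows.py "-120,0,57,60" "-93,0,41,60"
```

```text
now jig [-162.9   -1.9   83.7] tilt 60.0 off 1.0 F jig [1.2 0.4 0.1] q [ 0.31  0.98  0.32  1.45 -0.81  1.75  1.22] t 3.83 w -0.0
{'x': -0.009, 'y': -0.007, 'z': 0.252, 'wx': -0.003, 'wy': -0.0, 'wz': -0.0}
{'x': -0.011, 'y': -0.005, 'z': 0.409, 'wx': -0.003, 'wy': -0.0, 'wz': -0.0}
```

Carrier angle is about 0, which agrees with the first fit. Sliding in under the edge.

jog_arm --plan '[{"x": -0.02, "y": 0, "z": 0.1, "wx": 0, "wy": 0, "wz": 0}, {"x": -0.02, "y": 0, "z": 0.2, "wx": 0, "wy": 0, "wz": 0}, {"x": -0.02, "y": 0, "z": 0.3, "wx": 0, "wy": 0, "wz": 0}, {"x": -0.02, "y": 0, "z": 0.4, "wx": 0, "wy": 0, "wz": 0}, {"x": -0.02, "y": 0, "z": 0.41, "wx": 0, "wy": 0, "wz": 0}]'

```text
t: 4.25
eef_pos: [0.5277, -0.0666, 0.0412]
tool_rot: [-0.404, 0.514, 0.696, 0.296]
contact_force: [-0.3, 0.4, 0.1]
gripper_width: -0.0
```

```bash
cat > path.py <<'E'
import sys,subprocess,numpy as np
# a:t:r pairs -> waypoint so that the finger's +w corner (or side, or tip when flush) bears on the yellow face
out=[]
for s in sys.argv[1:]:
    a,t,r=map(float,s.split(":"));A,T=np.radians([a,t]);e=np.array([-np.cos(A),np.sin(A)]);n=np.array([-np.sin(A),-np.cos(A)])
    w=np.array([np.cos(T),np.sin(T)]);d=np.array([np.sin(T),-np.cos(T)]);H=np.array([0,70.])
    if a+t<=90: P=H+100*e+5*n-11*w+(100-r)*d
    else: P=H+r*e+5*n-11*w*min(1,(180-a-t)/10)
    out.append("%.1f,0,%.1f,%.0f"%(*P,t))
print(out);subprocess.run(["python3","rows.py"]+out)
E
python3 path.py 0:60:82 5:60:82 10:60:82 15:61:82 20:62:82 25:63:83 30:63:84 35:64:85 40:64:85 45:63:85 50:62:85 55:61:85
```

```text
now jig [-90.5  -2.4  41.2] tilt 60.1 off 1.0 F jig [0.4 0.2 0.1] q [ 0.25  0.98  0.29  1.6  -0.85  1.61  1.27] t 4.25 w -0.0
{'x': 0.024, 'y': -0.012, 'z': -0.01, 'wx': -0.004, 'wy': -0.0, 'wz': 0.001}
{'x': 0.062, 'y': -0.012, 'z': -0.033, 'wx': -0.004, 'wy': -0.0, 'wz': 0.001}
{'x': 0.101, 'y': -0.012, 'z': -0.051, 'wx': -0.004, 'wy': -0.0, 'wz': 0.001}
{'x': 0.144, 'y': -0.012, 'z': -0.065, 'wx': -0.004, 'wy': 0.005, 'wz': 0.001}
{'x': 0.187, 'y': -0.012, 'z': -0.076, 'wx': -0.004, 'wy': 0.011, 'wz': 0.001}
{'x': 0.232, 'y': -0.012, 'z': -0.088, 'wx': -0.004, 'wy': 0.016, 'wz': 0.001}
{'x': 0.271, 'y': -0.012, 'z': -0.097, 'wx': -0.004, 'wy': 0.016, 'wz': 0.001}
{'x': 0.308, 'y': -0.012, 'z': -0.101, 'wx': -0.004, 'wy': 0.022, 'wz': 0.001}
{'x': 0.345, 'y': -0.012, 'z': -0.098, 'wx': -0.004, 'wy': 0.022, 'wz': 0.001}
{'x': 0.382, 'y': -0.011, 'z': -0.093, 'wx': -0.004, 'wy': 0.016, 'wz': 0.001}
{'x': 0.418, 'y': -0.011, 'z': -0.085, 'wx': -0.004, 'wy': 0.011, 'wz': 0.001}
{'x': 0.453, 'y': -0.011, 'z': -0.074, 'wx': -0.004, 'wy': 0.005, 'wz': 0.001}
['-89.9,0,46.5,60', '-90.0,0,55.2,60', '-89.3,0,63.9,60', '-87.5,0,72.7,61', '-85.0,0,81.3,62', '-82.6,0,90.2,63', '-80.2,0,97.9,63', '-77.3,0,104.8,64', '-73.1,0,110.9,64', '-68.6,0,116.8,63', '-63.6,0,122.2,62', '-58.2,0,127.1,61']
```

jog_arm --plan '[{"x": 0.024, "y": -0.01, "z": -0.01, "wx": 0, "wy": 0, "wz": 0}, {"x": 0.062, "y": -0.01, "z": -0.033, "wx": 0, "wy": 0, "wz": 0}, {"x": 0.1, "y": -0.01, "z": -0.05, "wx": 0, "wy": 0, "wz": 0}, {"x": 0.144, "y": -0.01, "z": -0.065, "wx": 0, "wy": 0.005, "wz": 0}, {"x": 0.187, "y": -0.01, "z": -0.076, "wx": 0, "wy": 0.01, "wz": 0}, {"x": 0.23, "y": -0.01, "z": -0.088, "wx": 0, "wy": 0.015, "wz": 0}, {"x": 0.27, "y": -0.01, "z": -0.097, "wx": 0, "wy": 0.018, "wz": 0}, {"x": 0.308, "y": -0.01, "z": -0.1, "wx": 0, "wy": 0.02, "wz": 0}, {"x": 0.345, "y": -0.01, "z": -0.098, "wx": 0, "wy": 0.02, "wz": 0}]'

```text
t: 5.0
eef_pos: [0.5206, -0.0506, 0.1112]
tool_rot: [-0.426, 0.505, 0.683, 0.312]
contact_force: [-0.3, -0.2, 0.1]
gripper_width: -0.003
```

```bash
python3 -c "
from h import *
snap('scene','s1.png')
import cv2
b=cv2.imread('pics/s1.png')[100:260,180:400];cv2.imwrite('pics/c2.png',cv2.resize(b,None,fx=3,fy=3,interpolation=2))"
python3 path.py 45:63:85 50:62:85 55:61:85 60:60:85 65:58:85 70:56:85 75:54:85 80:52:85 85:50:85 90:48:85 95:46:85 100:43:85
```

```text
now jig [-72.3  -0.6 112.4] tilt 63.7 off 1.0 F jig [0.4 0.5 0.5] q [ 0.24  0.89  0.28  1.62 -0.86  1.7   1.22] t 5.05 w 0.0
{'x': 0.028, 'y': -0.003, 'z': 0.007, 'wx': -0.004, 'wy': -0.004, 'wz': 0.002}
{'x': 0.063, 'y': -0.002, 'z': 0.017, 'wx': -0.004, 'wy': -0.01, 'wz': 0.002}
{'x': 0.097, 'y': -0.002, 'z': 0.031, 'wx': -0.004, 'wy': -0.015, 'wz': 0.002}
{'x': 0.13, 'y': -0.002, 'z': 0.047, 'wx': -0.004, 'wy': -0.021, 'wz': 0.002}
{'x': 0.162, 'y': -0.001, 'z': 0.065, 'wx': -0.004, 'wy': -0.032, 'wz': 0.002}
{'x': 0.191, 'y': -0.001, 'z': 0.086, 'wx': -0.004, 'wy': -0.043, 'wz': 0.002}
{'x': 0.219, 'y': -0.001, 'z': 0.11, 'wx': -0.004, 'wy': -0.054, 'wz': 0.002}
{'x': 0.244, 'y': -0.0, 'z': 0.135, 'wx': -0.004, 'wy': -0.065, 'wz': 0.002}
{'x': 0.267, 'y': 0.0, 'z': 0.163, 'wx': -0.004, 'wy': -0.076, 'wz': 0.002}
{'x': 0.287, 'y': 0.001, 'z': 0.192, 'wx': -0.004, 'wy': -0.087, 'wz': 0.002}
{'x': 0.305, 'y': 0.001, 'z': 0.224, 'wx': -0.004, 'wy': -0.098, 'wz': 0.002}
{'x': 0.32, 'y': 0.002, 'z': 0.255, 'wx': -0.004, 'wy': -0.115, 'wz': 0.002}
['-68.6,0,116.8,63', '-63.6,0,122.2,62', '-58.2,0,127.1,61', '-52.3,0,131.6,60', '-46.3,0,135.6,58', '-39.9,0,139.0,56', '-33.3,0,141.9,54', '-26.5,0,144.2,52', '-19.5,0,145.8,50', '-12.4,0,146.8,48', '-5.2,0,147.2,46', '1.8,0,147.1,43']
```

View pics/c2.png

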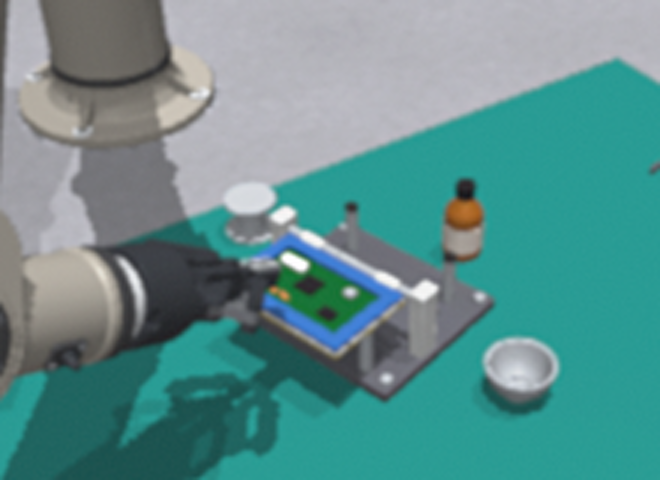

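The scene crop shows the fingertips at about (262,265). The carrier's outer corner is still at (337,352), the same as at the start, so the carrier has not lifted. I need a closer look.

Run:
```python
from fit import *
im=snap('wrist','w1.png')
R,o=fr([.4997,.0195,-.2876])
print([np.round(proj("wrist",o+R@np.array(car((-100,y,5),a))/1e3),1) for a in (0,.35,.7) for y in(70,-70)])
p=monitor.get_obs()["eef_pos"];print(p,"tip px wrist",proj("wrist",p),"scene",proj("scene",p))
b=cv2.imread('pics/s1.png')[150:240,220:340]
cv2.imwrite('pics/m.png',np.hstack([cv2.resize(cv2.imread('pics/w1.png')[80:360,150:490],None,fx=1.2,fy=1.2),cv2.resize(b,(380,336),interpolation=2)]))
```

```text
[array([194.4, 316.8]), array([449.5, 319.8]), array([181.3, 269.6]), array([463. , 272.6]), array([176.2, 201.2]), array([469.1, 203.8])]
[ 0.52089622 -0.04985768  0.1118257 ] tip px wrist (np.float64(323.31469774550726), np.float64(236.50684880763902)) scene (np.float64(277.29784387505885), np.float64(188.77424304453382))
```

View pics/m.png

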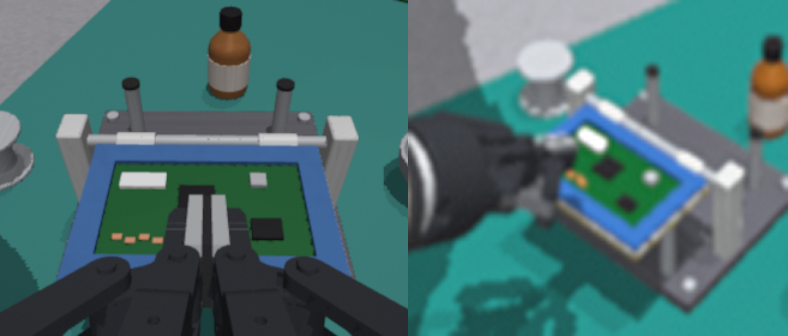

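The fingers are now above the carrier, which is still near angle 0. I'll back out, go under again, and this time check the insertion before lifting.

jog_arm --plan '[{"x": 0, "y": 0, "z": -0.2, "wx": 0, "wy": 0, "wz": 0}, {"x": 0, "y": 0, "z": -0.4, "wx": 0, "wy": 0, "wz": 0}, {"x": 0, "y": 0, "z": -0.55, "wx": 0, "wy": 0, "wz": 0}, {"x": 0, "y": 0, "z": -0.55, "wx": 0, "wy": 0, "wz": 0}]'

```text
t: 5.43
eef_pos: [0.5513, -0.1504, 0.162]
tool_rot: [-0.421, 0.507, 0.684, 0.312]
contact_force: [-0.8, -1.1, -0.4]
gripper_width: -0.0
```

```bash
python3 rows.py "-170,0,80,60" "-95,0,37,60"
```

```text
now jig [-177.6   -1.3  162. ] tilt 63.2 off 1.0 F jig [-0.9  1.1 -0.4] q [ 0.36  0.92  0.3   1.4  -0.8   1.88  1.15] t 5.43 w -0.0
{'x': -0.349, 'y': -0.006, 'z': 0.219, 'wx': -0.002, 'wy': -0.018, 'wz': 0.001}
{'x': -0.372, 'y': -0.003, 'z': 0.65, 'wx': -0.002, 'wy': -0.018, 'wz': 0.001}
```

jog_arm --plan '[{"x": -0.12, "y": 0, "z": 0.06, "wx": 0, "wy": -0.01, "wz": 0}, {"x": -0.24, "y": 0, "z": 0.12, "wx": 0, "wy": -0.018, "wz": 0}, {"x": -0.35, "y": 0, "z": 0.2, "wx": 0, "wy": -0.018, "wz": 0}, {"x": -0.36, "y": 0, "z": 0.3, "wx": 0, "wy": -0.018, "wz": 0}, {"x": -0.37, "y": 0, "z": 0.42, "wx": 0, "wy": -0.018, "wz": 0}, {"x": -0.37, "y": 0, "z": 0.54, "wx": 0, "wy": -0.018, "wz": 0}, {"x": -0.37, "y": 0, "z": 0.65, "wx": 0, "wy": -0.018, "wz": 0}, {"x": -0.37, "y": 0, "z": 0.65, "wx": 0, "wy": -0.018, "wz": 0}]'

```text
t: 6.1
eef_pos: [0.525, -0.0656, 0.0361]
tool_rot: [-0.405, 0.514, 0.695, 0.298]
contact_force: [0.7, 0.9, -0.9]
gripper_width: -0.001
```

```bash
python3 rows.py "-95,0,40,60";python3 - <<'E'
from h import *
snap('wrist','w2.png');snap('scene','s2.png')
print(proj("wrist",monitor.get_obs()["eef_pos"]))
b=cv2.imread('pics/s2.png')[150:240,220:340]
cv2.imwrite('pics/m2.png',np.hstack([cv2.resize(cv2.imread('pics/w2.png')[80:360,150:490],None,fx=1.2,fy=1.2),cv2.resize(b,(380,336),interpolation=2)]))
E
```

```text
now jig [-88.8  -0.1  36.1] tilt 60.4 off 1.0 F jig [ 0.7 -0.9 -0.9] q [ 0.27  0.98  0.26  1.6  -0.84  1.6   1.27] t 6.1 w -0.0
{'x': 0.002, 'y': -0.001, 'z': -0.037, 'wx': -0.004, 'wy': -0.002, 'wz': 0.001}
(np.float64(323.33044584973254), np.float64(236.44498588037285))
```

View pics/m2.png

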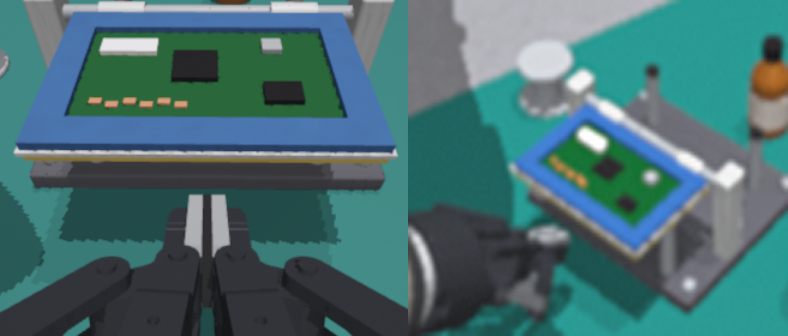

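The tip is in front of the edge, not under it: edge at row ~207, tip at row ~242. I'll put numbers on it.

Run:
```python
from fit import *
R,o=fr([.4997,.0195,-.2876])
f=lambda p:np.round(proj("wrist",o+R@np.array(p)/1e3),1).tolist()
for a in(0,.1): print(a,"edge top",[f(car((-100,y,5),a)) for y in(70,-70)],"edge bottom",f(car((-100,70,-5),a)))
print("base plate edge",[f((-65,y,12)) for y in(95,-95)],"post",[f((0,y,84)) for y in(84,-84)])
print("tip",f(R.T@(np.array(monitor.get_obs()["eef_pos"])-o)*1e3))
c=np.array(cams.get_calibration("wrist")["extrinsics"]);print("cam jig",R.T@(-c[:3,:3].T@c[:3,3]-o),"axis",R.T@c[2,:3])
# solve jig shift and angle from this view: observed corners & base corners
obs=[((-100,70,5),1,(162.5,206)),((-100,-70,5),1,(480.5,207.5)),((-65,95,12),0,(175.8,230)),((-65,-95,12),0,(468,230))]
def res(p):
    Rr,oo=fr([.4997+p[0],.0195+p[1],-.2876+p[2]])
    r=[]
    for u,k,m in obs:
        v=car(u,p[3]) if k else u
        r+=list(np.subtract(proj("wrist",oo+Rr@np.array(v)/1e3),m))
    return r
s=least_squares(res,[0,0,0,0]);print(s.x,np.round(s.fun,1),"jig shift",R.T@np.r_[s.x[:2],0])
```

```text
0 edge top [[163.3, 197.0], [482.2, 199.1]] edge bottom [170.6, 211.5]
0.1 edge top [[156.0, 179.4], [489.6, 181.4]] edge bottom [163.3, 197.0]
base plate edge [[175.3, 222.1], [471.1, 224.1]] post [[187.8, 67.1], [460.3, 68.2]]
tip [323.3, 236.4]
cam jig [-0.20108989 -0.00088835  0.1873728 ] axis [ 0.67740028  0.00633399 -0.73558735]
[ 2.74334941e-05 -3.49141345e-03 -5.56274096e-03 -2.26496895e-02] [-1.2  1.   1.2  0.2 -3.3 -3.1  3.4 -2.3] jig shift [-0.00335579  0.00096404  0.        ]
```

The model agrees with this view, offset by 3 mm: the tip is about 12 mm under the edge, seen past it. I'll go in deeper, lift a little and check.

```bash
python3 rows.py "-80,0,36,60" "-80,0,44,60" "-80,0,52,60" "-80,0,60,60"
```

```text
now jig [-93.5  -0.5  37.2] tilt 60.1 off 1.0 F jig [-0.4 -0.5  0.8] q [ 0.27  0.98  0.26  1.59 -0.84  1.6   1.27] t 6.2 w 0.01
{'x': 0.029, 'y': -0.002, 'z': 0.061, 'wx': -0.003, 'wy': -0.001, 'wz': 0.001}
{'x': 0.063, 'y': -0.002, 'z': 0.042, 'wx': -0.003, 'wy': -0.001, 'wz': 0.001}
{'x': 0.098, 'y': -0.002, 'z': 0.022, 'wx': -0.003, 'wy': -0.001, 'wz': 0.001}
{'x': 0.133, 'y': -0.002, 'z': 0.002, 'wx': -0.003, 'wy': -0.001, 'wz': 0.001}
```

jog_arm --plan '[{"x": 0.01, "y": 0, "z": 0.03, "wx": 0, "wy": 0, "wz": 0}, {"x": 0.02, "y": 0, "z": 0.06, "wx": 0, "wy": 0, "wz": 0}, {"x": 0.02, "y": 0, "z": 0.06, "wx": 0, "wy": 0, "wz": 0}, {"x": 0.04, "y": 0, "z": 0.05, "wx": 0, "wy": 0, "wz": 0}, {"x": 0.06, "y": 0, "z": 0.04, "wx": 0, "wy": 0, "wz": 0}, {"x": 0.08, "y": 0, "z": 0.03, "wx": 0, "wy": 0, "wz": 0}]'

```text
t: 6.7
eef_pos: [0.5231, -0.0579, 0.0487]
tool_rot: [-0.402, 0.515, 0.696, 0.297]
contact_force: [-0.2, -0.2, 0.8]
gripper_width: 0.002
```

jog_arm --plan '[{"x": 0.02, "y": 0, "z": -0.01, "wx": 0, "wy": 0, "wz": 0}, {"x": 0.04, "y": 0, "z": -0.02, "wx": 0, "wy": 0, "wz": 0}]'

```text
t: 6.87
eef_pos: [0.5232, -0.0579, 0.0584]
tool_rot: [-0.402, 0.515, 0.696, 0.298]
contact_force: [-0.4, -0.1, -1.0]
gripper_width: -0.002
```

jog_arm --plan '[{"x": 0.02, "y": 0, "z": -0.01, "wx": 0, "wy": 0, "wz": 0}, {"x": 0.04, "y": 0, "z": -0.02, "wx": 0, "wy": 0, "wz": 0}]'

```text
t: 7.03
eef_pos: [0.5232, -0.0576, 0.0681]
tool_rot: [-0.402, 0.515, 0.696, 0.298]
contact_force: [-0.1, 0.9, -0.1]
gripper_width: 0.0
```

```bash
python3 rows.py;python3 - <<'E'
from h import *
snap('wrist','w3.png');snap('scene','s3.png')
b=cv2.imread('pics/s3.png')[150:240,220:340]
cv2.imwrite('pics/m3.png',np.hstack([cv2.resize(cv2.imread('pics/w3.png')[80:360,150:490],None,fx=1.2,fy=1.2),cv2.resize(b,(380,336),interpolation=2)]))
E
python3 rows.py
```

```text
now jig [-80.6  -0.7  68.1] tilt 60.0 off 1.0 F jig [ 0.9 -0.2 -0.1] q [ 0.25  0.92  0.27  1.63 -0.84  1.61  1.24] t 7.03 w 0.0
now jig [-80.7  -0.9  68.2] tilt 60.0 off 1.0 F jig [-0.6 -0.6  1.2] q [ 0.25  0.92  0.27  1.63 -0.84  1.61  1.24] t 7.13 w 0.0
```

View pics/m3.png

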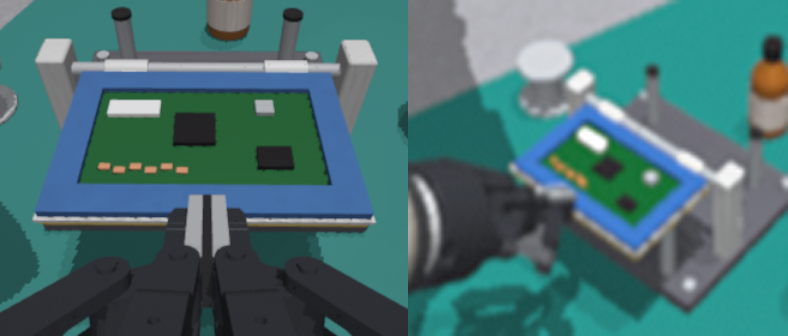

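Both views show the fingertips ending short of where the reported TCP projects, so the tip passes outside the edge and in front of it. I'll work out the real tip offset.

Run:
```python
from fit import *
R,o=fr([.4997,.0195,-.2876])
t=np.radians(60);d=np.array([np.sin(t),0,-np.cos(t)]);w=np.array([np.cos(t),0,np.sin(t)])
P=np.array([-80.7,-.9,68.2])
for L in(0,10,20,30):
  for k in(-11,0,11):
    q=o+R@(P-L*d+k*w)/1e3
    print(L,k,np.round(proj("wrist",q)).tolist(),np.round(proj("scene",q),1).tolist(), "s2",np.round(proj("scene",o+R@(np.array([-93.5,-.5,37.2])-L*d+k*w)/1e3),1).tolist())
print(getattr(bot,"grasp_offset",None))
```

```text
0 -11 [323.0, 255.0] [274.9, 207.0] s2 [272.1, 218.1]
0 0 [323.0, 237.0] [276.1, 203.2] s2 [273.3, 214.4]
0 11 [323.0, 217.0] [277.4, 199.4] s2 [274.6, 210.6]
10 -11 [323.0, 264.0] [272.4, 207.4] s2 [269.7, 218.5]
10 0 [323.0, 245.0] [273.7, 203.5] s2 [270.9, 214.8]
10 11 [323.0, 225.0] [275.0, 199.7] s2 [272.1, 211.0]
20 -11 [323.0, 275.0] [270.0, 207.7] s2 [267.2, 218.9]
20 0 [323.0, 254.0] [271.2, 203.8] s2 [268.5, 215.2]
20 11 [323.0, 233.0] [272.5, 200.0] s2 [269.7, 211.4]
30 -11 [323.0, 286.0] [267.5, 208.1] s2 [264.7, 219.4]
30 0 [323.0, 265.0] [268.7, 204.2] s2 [266.0, 215.6]
30 11 [323.0, 242.0] [270.0, 200.3] s2 [267.2, 211.8]
0.0187
```

The tip is effectively about 15 mm behind the TCP and the jig about 3 mm further right, so the first insertion never got under the edge. I'll back out, drop lower and go 25 mm deeper.

```bash
python3 rows.py "-133,0,98,60" "-133,0,61,60" "-68,0,24,60" "-68,0,34,60"
```

```text
now jig [-80.7  -0.9  68.2] tilt 60.0 off 1.0 F jig [-0.6 -0.6  1.2] q [ 0.25  0.92  0.27  1.63 -0.84  1.61  1.24] t 7.13 w 0.0
{'x': -0.002, 'y': -0.007, 'z': -0.301, 'wx': -0.002, 'wy': 0.0, 'wz': 0.002}
{'x': -0.162, 'y': -0.007, 'z': -0.208, 'wx': -0.002, 'wy': 0.0, 'wz': 0.002}
{'x': -0.16, 'y': -0.004, 'z': 0.166, 'wx': -0.002, 'wy': 0.0, 'wz': 0.002}
{'x': -0.116, 'y': -0.004, 'z': 0.141, 'wx': -0.002, 'wy': 0.0, 'wz': 0.002}
```

jog_arm --plan '[{"x": 0, "y": 0, "z": -0.15, "wx": 0, "wy": 0, "wz": 0}, {"x": 0, "y": 0, "z": -0.3, "wx": 0, "wy": 0, "wz": 0}, {"x": -0.05, "y": 0, "z": -0.3, "wx": 0, "wy": 0, "wz": 0}, {"x": -0.16, "y": 0, "z": -0.22, "wx": 0, "wy": 0, "wz": 0}, {"x": -0.165, "y": 0, "z": -0.21, "wx": 0, "wy": 0, "wz": 0}, {"x": -0.165, "y": 0, "z": -0.15, "wx": 0, "wy": 0, "wz": 0}, {"x": -0.165, "y": 0, "z": -0.07, "wx": 0, "wy": 0, "wz": 0}, {"x": -0.165, "y": 0, "z": 0.01, "wx": 0, "wy": 0, "wz": 0}, {"x": -0.165, "y": 0, "z": 0.09, "wx": 0, "wy": 0, "wz": 0}, {"x": -0.165, "y": 0, "z": 0.15, "wx": 0, "wy": 0, "wz": 0}, {"x": -0.165, "y": 0, "z": 0.165, "wx": 0, "wy": 0, "wz": 0}, {"x": -0.165, "y": 0, "z": 0.165, "wx": 0, "wy": 0, "wz": 0}]'

```text
t: 8.13
eef_pos: [0.5196, -0.0445, 0.0234]
tool_rot: [-0.402, 0.514, 0.696, 0.298]
contact_force: [-0.3, -0.4, 0.5]
gripper_width: -0.001
```

```bash
python3 rows.py "-68,0,32,60" "-69,0,42,60"
```

```text
now jig [-67.   -0.9  23.4] tilt 60.1 off 1.0 F jig [-0.3  0.5  0.5] q [ 0.25  0.98  0.25  1.64 -0.86  1.55  1.28] t 8.13 w -0.0
{'x': 0.035, 'y': -0.005, 'z': -0.026, 'wx': -0.003, 'wy': -0.0, 'wz': 0.002}
{'x': 0.075, 'y': -0.005, 'z': -0.055, 'wx': -0.003, 'wy': -0.0, 'wz': 0.002}
```

jog_arm --plan '[{"x": 0.02, "y": 0, "z": -0.012, "wx": 0, "wy": 0, "wz": 0}, {"x": 0.043, "y": 0, "z": -0.025, "wx": 0, "wy": 0, "wz": 0}]'

```text
t: 8.3
eef_pos: [0.5198, -0.0451, 0.034]
tool_rot: [-0.402, 0.515, 0.696, 0.298]
contact_force: [0.5, 0.0, 0.2]
gripper_width: 0.002
```

jog_arm --plan '[{"x": 0.02, "y": 0, "z": -0.012, "wx": 0, "wy": 0, "wz": 0}, {"x": 0.043, "y": 0, "z": -0.025, "wx": 0, "wy": 0, "wz": 0}]'

```text
t: 8.47
eef_pos: [0.5202, -0.0462, 0.0444]
tool_rot: [-0.401, 0.515, 0.697, 0.298]
contact_force: [-0.3, 0.0, -2.0]
gripper_width: 0.006
```

jog_arm --plan '[{"x": 0.02, "y": 0, "z": -0.012, "wx": 0, "wy": 0, "wz": 0}, {"x": 0.043, "y": 0, "z": -0.025, "wx": 0, "wy": 0, "wz": 0}]'

```text
t: 8.63
eef_pos: [0.5204, -0.0469, 0.0548]
tool_rot: [-0.4, 0.516, 0.697, 0.297]
contact_force: [-0.1, 0.4, -1.6]
gripper_width: -0.0
```

```bash
python3 rows.py
python3 - <<'E'
from h import *
snap('wrist','w4.png');snap('scene','s4.png')
b=cv2.imread('pics/s4.png')[150:240,220:340]
cv2.imwrite('pics/m4.png',np.hstack([cv2.resize(cv2.imread('pics/w4.png')[80:360,150:490],None,fx=1.2,fy=1.2),cv2.resize(b,(380,336),interpolation=2)]))
E
```

```text
now jig [-69.6  -1.   54.8] tilt 59.8 off 1.0 F jig [ 0.4 -0.  -1.6] q [ 0.24  0.93  0.26  1.65 -0.85  1.58  1.26] t 8.63 w -0.0
```

View pics/m4.png

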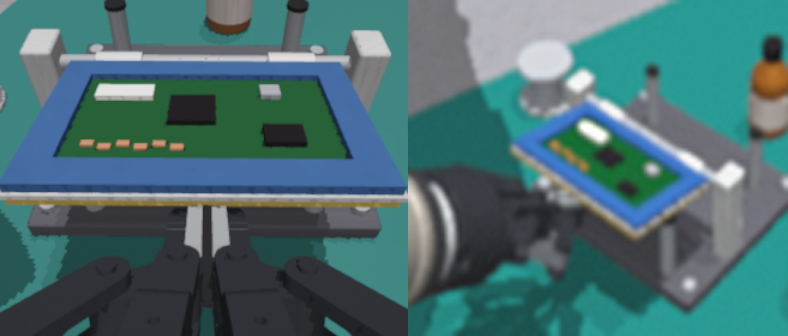

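Now it works: the fingers are under the edge, the carrier is lifting, and the force is about 2 N. I'll continue along the arc with the corrected tip length.

```bash
sed -i 's/^    out.append.*/    P=P+12*d+np.array([-3,0]);out.append("%.1f,0,%.1f,%.0f"%(*P,t))/' path.py
python3 path.py 10:60:80 15:61:80 20:62:80 25:63:80 30:64:80 35:64:80 40:64:80 45:63:80 50:62:80 55:61:80 60:60:80
```

```text
now jig [-69.4  -1.3  55.4] tilt 59.9 off 1.0 F jig [0.  0.2 0.9] q [ 0.24  0.93  0.26  1.65 -0.85  1.58  1.26] t 8.73 w 0.0
{'x': -0.02, 'y': -0.007, 'z': -0.05, 'wx': -0.002, 'wy': 0.001, 'wz': 0.002}
{'x': 0.023, 'y': -0.007, 'z': -0.064, 'wx': -0.002, 'wy': 0.006, 'wz': 0.002}
{'x': 0.068, 'y': -0.006, 'z': -0.075, 'wx': -0.002, 'wy': 0.012, 'wz': 0.002}
{'x': 0.114, 'y': -0.006, 'z': -0.082, 'wx': -0.002, 'wy': 0.017, 'wz': 0.002}
{'x': 0.153, 'y': -0.006, 'z': -0.085, 'wx': -0.002, 'wy': 0.023, 'wz': 0.002}
{'x': 0.188, 'y': -0.006, 'z': -0.086, 'wx': -0.002, 'wy': 0.023, 'wz': 0.002}
{'x': 0.223, 'y': -0.005, 'z': -0.084, 'wx': -0.002, 'wy': 0.023, 'wz': 0.002}
{'x': 0.257, 'y': -0.005, 'z': -0.08, 'wx': -0.002, 'wy': 0.017, 'wz': 0.002}
{'x': 0.29, 'y': -0.005, 'z': -0.072, 'wx': -0.002, 'wy': 0.012, 'wz': 0.002}
{'x': 0.322, 'y': -0.005, 'z': -0.062, 'wx': -0.002, 'wy': 0.006, 'wz': 0.002}
{'x': 0.353, 'y': -0.004, 'z': -0.049, 'wx': -0.002, 'wy': 0.001, 'wz': 0.002}
['-80.1,0,56.9,60', '-78.2,0,65.9,61', '-75.6,0,74.8,62', '-72.2,0,83.4,63', '-68.8,0,90.5,64', '-65.4,0,96.6,64', '-61.5,0,102.4,64', '-57.4,0,107.8,63', '-52.8,0,112.7,62', '-47.8,0,117.2,61', '-42.4,0,121.3,60']
```

jog_arm --plan '[{"x": 0.02, "y": 0, "z": -0.02, "wx": 0, "wy": 0.005, "wz": 0}, {"x": 0.06, "y": 0, "z": -0.035, "wx": 0, "wy": 0.01, "wz": 0}, {"x": 0.1, "y": 0, "z": -0.045, "wx": 0, "wy": 0.015, "wz": 0}, {"x": 0.14, "y": 0, "z": -0.055, "wx": 0, "wy": 0.02, "wz": 0}, {"x": 0.18, "y": 0, "z": -0.06, "wx": 0, "wy": 0.02, "wz": 0}, {"x": 0.22, "y": 0, "z": -0.06, "wx": 0, "wy": 0.02, "wz": 0}]'

```text
t: 9.23
eef_pos: [0.5169, -0.0356, 0.0999]
tool_rot: [-0.422, 0.506, 0.684, 0.314]
contact_force: [0.1, -0.6, -4.2]
gripper_width: -0.001
```

```bash
python3 path.py 45:63:80 50:62:80 55:61:80 60:60:80 65:58:80 70:56:80 75:54:80 80:52:80 85:50:80 90:48:80 95:46:80 100:43:80
python3 - <<'E'
from h import *
snap('wrist','w5.png');snap('scene','s5.png')
E
```

```text
now jig [-57.7  -0.9  99.9] tilt 63.5 off 1.0 F jig [-0.6  0.1 -4.2] q [ 0.25  0.89  0.25  1.65 -0.86  1.65  1.22] t 9.23 w -0.0
{'x': 0.036, 'y': -0.004, 'z': -0.016, 'wx': -0.002, 'wy': -0.003, 'wz': 0.002}
{'x': 0.068, 'y': -0.004, 'z': -0.007, 'wx': -0.002, 'wy': -0.008, 'wz': 0.002}
{'x': 0.1, 'y': -0.004, 'z': 0.006, 'wx': -0.002, 'wy': -0.014, 'wz': 0.002}
{'x': 0.13, 'y': -0.003, 'z': 0.021, 'wx': -0.002, 'wy': -0.019, 'wz': 0.002}
{'x': 0.157, 'y': -0.003, 'z': 0.037, 'wx': -0.002, 'wy': -0.03, 'wz': 0.002}
{'x': 0.183, 'y': -0.003, 'z': 0.056, 'wx': -0.002, 'wy': -0.041, 'wz': 0.002}
{'x': 0.207, 'y': -0.003, 'z': 0.078, 'wx': -0.002, 'wy': -0.053, 'wz': 0.002}
{'x': 0.23, 'y': -0.002, 'z': 0.101, 'wx': -0.002, 'wy': -0.064, 'wz': 0.002}
{'x': 0.249, 'y': -0.002, 'z': 0.127, 'wx': -0.002, 'wy': -0.075, 'wz': 0.002}
{'x': 0.266, 'y': -0.002, 'z': 0.154, 'wx': -0.002, 'wy': -0.086, 'wz': 0.002}
{'x': 0.281, 'y': -0.002, 'z': 0.182, 'wx': -0.002, 'wy': -0.097, 'wz': 0.002}
{'x': 0.293, 'y': -0.001, 'z': 0.211, 'wx': -0.002, 'wy': -0.114, 'wz': 0.002}
['-57.4,0,107.8,63', '-52.8,0,112.7,62', '-47.8,0,117.2,61', '-42.4,0,121.3,60', '-37.0,0,124.7,58', '-31.3,0,127.6,56', '-25.3,0,130.0,54', '-19.1,0,131.9,52', '-12.8,0,133.1,50', '-6.4,0,133.8,48', '-0.0,0,133.9,46', '6.1,0,133.4,43']
```

jog_arm --plan '[{"x": 0.035, "y": 0, "z": -0.005, "wx": 0, "wy": -0.003, "wz": 0}, {"x": 0.068, "y": 0, "z": 0, "wx": 0, "wy": -0.008, "wz": 0}, {"x": 0.1, "y": 0, "z": 0.008, "wx": 0, "wy": -0.014, "wz": 0}, {"x": 0.13, "y": 0, "z": 0.021, "wx": 0, "wy": -0.02, "wz": 0}, {"x": 0.157, "y": 0, "z": 0.037, "wx": 0, "wy": -0.03, "wz": 0}, {"x": 0.183, "y": 0, "z": 0.056, "wx": 0, "wy": -0.04, "wz": 0}, {"x": 0.207, "y": 0, "z": 0.078, "wx": 0, "wy": -0.05, "wz": 0}]'

```text
t: 9.92
eef_pos: [0.508, -0.0039, 0.1326]
tool_rot: [-0.365, 0.528, 0.716, 0.274]
contact_force: [0.6, -3.1, 1.7]
gripper_width: -0.002
```

```bash
python3 path.py 75:54:80 80:52:80 85:50:80 90:48:80 95:46:80 100:43:80 105:40:80 110:37:80 115:34:80 120:31:80
python3 - <<'E'
from h import *
snap('scene','s6.png');snap('wrist','w6.png')
b=cv2.imread('pics/s6.png')[140:240,220:340]
cv2.imwrite('pics/m6.png',np.hstack([cv2.resize(cv2.imread('pics/w6.png')[80:360,150:490],None,fx=1.2,fy=1.2),cv2.resize(b,(390,336),interpolation=2)]))
E
```

```text
now jig [-24.8  -1.3 132.6] tilt 54.3 off 1.0 F jig [-3.1  0.3  1.7] q [ 0.14  0.72  0.28  1.77 -0.84  1.52  1.16] t 9.92 w -0.0
{'x': -0.012, 'y': -0.007, 'z': 0.005, 'wx': -0.001, 'wy': -0.002, 'wz': 0.003}
{'x': 0.014, 'y': -0.006, 'z': 0.025, 'wx': -0.001, 'wy': -0.013, 'wz': 0.003}
{'x': 0.037, 'y': -0.006, 'z': 0.047, 'wx': -0.001, 'wy': -0.024, 'wz': 0.003}
{'x': 0.059, 'y': -0.006, 'z': 0.071, 'wx': -0.001, 'wy': -0.035, 'wz': 0.003}
{'x': 0.078, 'y': -0.005, 'z': 0.097, 'wx': -0.001, 'wy': -0.046, 'wz': 0.003}
{'x': 0.093, 'y': -0.005, 'z': 0.123, 'wx': -0.001, 'wy': -0.063, 'wz': 0.003}
{'x': 0.107, 'y': -0.005, 'z': 0.151, 'wx': -0.001, 'wy': -0.079, 'wz': 0.003}
{'x': 0.118, 'y': -0.005, 'z': 0.18, 'wx': -0.001, 'wy': -0.096, 'wz': 0.003}
{'x': 0.125, 'y': -0.005, 'z': 0.21, 'wx': -0.001, 'wy': -0.113, 'wz': 0.003}
{'x': 0.131, 'y': -0.004, 'z': 0.24, 'wx': -0.001, 'wy': -0.129, 'wz': 0.003}
['-25.3,0,130.0,54', '-19.1,0,131.9,52', '-12.8,0,133.1,50', '-6.4,0,133.8,48', '-0.0,0,133.9,46', '6.1,0,133.4,43', '12.2,0,132.3,40', '18.1,0,130.7,37', '23.9,0,128.5,34', '29.4,0,125.8,31']
```

View pics/m6.png

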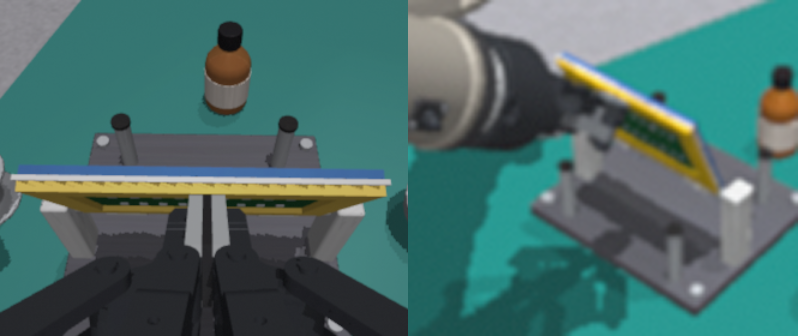

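The carrier is at about 75°, yellow face toward the fingers and tips bearing on the outer bar. Continuing past upright.

jog_arm --plan '[{"x": 0.014, "y": -0.003, "z": 0.025, "wx": 0, "wy": -0.013, "wz": 0}, {"x": 0.037, "y": -0.005, "z": 0.047, "wx": 0, "wy": -0.024, "wz": 0}, {"x": 0.059, "y": -0.005, "z": 0.071, "wx": 0, "wy": -0.035, "wz": 0}, {"x": 0.078, "y": -0.005, "z": 0.097, "wx": 0, "wy": -0.046, "wz": 0}, {"x": 0.093, "y": -0.005, "z": 0.123, "wx": 0, "wy": -0.063, "wz": 0}, {"x": 0.107, "y": -0.005, "z": 0.151, "wx": 0, "wy": -0.079, "wz": 0}, {"x": 0.118, "y": -0.005, "z": 0.18, "wx": 0, "wy": -0.096, "wz": 0}, {"x": 0.125, "y": -0.005, "z": 0.21, "wx": 0, "wy": -0.113, "wz": 0}, {"x": 0.131, "y": -0.005, "z": 0.24, "wx": 0, "wy": -0.129, "wz": 0}]'

```text
t: 10.77
eef_pos: [0.4912, 0.0498, 0.1278]
tool_rot: [-0.213, 0.571, 0.776, 0.163]
contact_force: [0.4, -0.9, 2.0]
gripper_width: -0.002
```

```bash
python3 path.py 120:31:82 125:28:83 130:25:84 135:22:84 140:19:84 145:16:85 150:13:85 155:11:85 160:9:86 165:7:87
python3 - <<'E'
from h import *
snap('scene','s7.png');snap('wrist','w7.png')
E
```

```text
now jig [ 31.4  -0.5 127.8] tilt 31.1 off 1.0 F jig [-1.  -0.1  2. ] q [-0.16  0.46  0.35  1.97 -0.72  1.13  0.93] t 10.77 w -0.0
{'x': -0.005, 'y': -0.002, 'z': -0.002, 'wx': 0.001, 'wy': -0.001, 'wz': 0.005}
{'x': 0.014, 'y': -0.002, 'z': 0.024, 'wx': 0.001, 'wy': -0.017, 'wz': 0.005}
{'x': 0.032, 'y': -0.002, 'z': 0.053, 'wx': 0.001, 'wy': -0.034, 'wz': 0.005}
{'x': 0.042, 'y': -0.002, 'z': 0.084, 'wx': 0.001, 'wy': -0.051, 'wz': 0.005}
{'x': 0.048, 'y': -0.002, 'z': 0.116, 'wx': 0.001, 'wy': -0.067, 'wz': 0.005}
{'x': 0.057, 'y': -0.002, 'z': 0.148, 'wx': 0.001, 'wy': -0.084, 'wz': 0.005}
{'x': 0.058, 'y': -0.002, 'z': 0.181, 'wx': 0.001, 'wy': -0.101, 'wz': 0.004}
{'x': 0.056, 'y': -0.002, 'z': 0.216, 'wx': 0.001, 'wy': -0.112, 'wz': 0.004}
{'x': 0.056, 'y': -0.002, 'z': 0.252, 'wx': 0.001, 'wy': -0.123, 'wz': 0.004}
{'x': 0.064, 'y': -0.002, 'z': 0.292, 'wx': 0.001, 'wy': -0.134, 'wz': 0.004}
['30.4,0,127.6,31', '36.4,0,125.1,28', '42.3,0,122.0,25', '47.2,0,117.7,22', '51.6,0,112.9,19', '56.5,0,108.3,16', '60.1,0,102.7,13', '63.4,0,96.6,11', '67.1,0,90.5,9', '72.5,0,84.4,7']
```

Contact is still about 2 N. Pressing on down to about 160°.

jog_arm --plan '[{"x": 0.014, "y": 0, "z": 0.024, "wx": 0, "wy": -0.017, "wz": 0}, {"x": 0.032, "y": 0, "z": 0.053, "wx": 0, "wy": -0.034, "wz": 0}, {"x": 0.042, "y": 0, "z": 0.084, "wx": 0, "wy": -0.051, "wz": 0}, {"x": 0.048, "y": 0, "z": 0.116, "wx": 0, "wy": -0.067, "wz": 0}, {"x": 0.057, "y": 0, "z": 0.148, "wx": 0, "wy": -0.084, "wz": 0}, {"x": 0.058, "y": 0, "z": 0.181, "wx": 0, "wy": -0.1, "wz": 0}, {"x": 0.057, "y": 0, "z": 0.216, "wx": 0, "wy": -0.112, "wz": 0}]'

```text
t: 11.45
eef_pos: [0.4808, 0.0832, 0.0972]
tool_rot: [-0.076, 0.589, 0.802, 0.061]
contact_force: [-0.3, 0.8, 1.6]
gripper_width: 0.0
```

```bash
python3 path.py  155:11:85 160:9:86 165:6:87 170:3:88 175:0:88 180:0:88
python3 - <<'E'
from h import *
snap('scene','s8.png');snap('wrist','w8.png')
b=cv2.imread('pics/s8.png')[140:240,220:340]
cv2.imwrite('pics/m8.png',np.hstack([cv2.resize(cv2.imread('pics/w8.png')[80:360,150:490],None,fx=1.2,fy=1.2),cv2.resize(b,(390,336),interpolation=2)]))
from fit import *
R,o=fr([.4997+.001,.0195-.003,-.2876-.003])
print([(g,[np.round(proj(c,o+R@np.array(car((-100,-70,-5),np.radians(g)))/1e3)).tolist() for c in("scene","wrist")]) for g in(140,150,160,170,180)])
E
```

```text
now jig [66.4  0.  97.2] tilt 11.1 off 1.0 F jig [0.9 0.1 1.6] q [-0.5   0.36  0.42  2.1  -0.48  0.8   0.55] t 11.45 w 0.0
{'x': -0.015, 'y': -0.0, 'z': 0.0, 'wx': 0.002, 'wy': -0.001, 'wz': 0.006}
{'x': -0.003, 'y': -0.0, 'z': 0.034, 'wx': 0.002, 'wy': -0.012, 'wz': 0.006}
{'x': 0.011, 'y': -0.0, 'z': 0.067, 'wx': 0.002, 'wy': -0.028, 'wz': 0.005}
{'x': 0.027, 'y': 0.0, 'z': 0.104, 'wx': 0.002, 'wy': -0.045, 'wz': 0.005}
{'x': 0.035, 'y': -0.0, 'z': 0.142, 'wx': 0.002, 'wy': -0.062, 'wz': 0.005}
{'x': 0.058, 'y': 0.0, 'z': 0.186, 'wx': 0.002, 'wy': -0.062, 'wz': 0.005}
['63.4,0,96.6,11', '67.1,0,90.5,9', '71.2,0,84.4,6', '75.7,0,77.8,3', '78.7,0,70.7,0', '85.0,0,63.0,0']
[(140, [[333.0, 165.0], [496.0, 257.0]]), (150, [[336.0, 167.0], [482.0, 225.0]]), (160, [[337.0, 170.0], [469.0, 202.0]]), (170, [[338.0, 174.0], [456.0, 188.0]]), (180, [[338.0, 179.0], [445.0, 182.0]])]
```

jog_arm --plan '[{"x": 0, "y": 0, "z": 0.025, "wx": 0, "wy": -0.015, "wz": 0}, {"x": 0.01, "y": 0, "z": 0.05, "wx": 0, "wy": -0.03, "wz": 0}, {"x": 0.025, "y": 0, "z": 0.075, "wx": 0, "wy": -0.05, "wz": 0}, {"x": 0.035, "y": 0, "z": 0.1, "wx": 0, "wy": -0.062, "wz": 0}]'

```text
t: 11.88
eef_pos: [0.4766, 0.094, 0.0782]
tool_rot: [0.002, 0.591, 0.806, 0.002]
contact_force: [0.1, -1.5, 0.3]
gripper_width: -0.002
```

jog_arm --plan '[{"x": 0.01, "y": 0, "z": 0.015, "wx": 0, "wy": 0, "wz": 0}, {"x": 0.015, "y": 0, "z": 0.025, "wx": 0, "wy": 0, "wz": 0}]'

```text
t: 12.05
eef_pos: [0.4755, 0.0967, 0.0729]
tool_rot: [0.001, 0.591, 0.806, 0.001]
contact_force: [-0.1, -0.6, -0.2]
gripper_width: 0.001
```

```bash
python3 rows.py "85,0,63,0"
```

```text
now jig [80.9  1.3 72.9] tilt 0.1 off 1.0 F jig [-0.5  0.2 -0.2] q [-0.73  0.39  0.49  2.15 -0.29  0.67  0.27] t 12.05 w 0.0
{'x': 0.02, 'y': 0.007, 'z': 0.049, 'wx': 0.001, 'wy': -0.0, 'wz': 0.006}
```

jog_arm --plan '[{"x": 0.01, "y": 0.005, "z": 0.015, "wx": 0, "wy": 0, "wz": 0}, {"x": 0.015, "y": 0.005, "z": 0.02, "wx": 0, "wy": 0, "wz": 0}]'

```text
t: 12.22
eef_pos: [0.4757, 0.0985, 0.0685]
tool_rot: [-0.0, 0.592, 0.806, 0.001]
contact_force: [-0.5, 0.1, -0.0]
gripper_width: -0.001
```

jog_arm --plan '[{"x": 0.005, "y": 0, "z": 0.01, "wx": 0, "wy": 0, "wz": 0}, {"x": 0.005, "y": 0, "z": 0.015, "wx": 0, "wy": 0, "wz": 0}]'

```text
t: 12.38
eef_pos: [0.4756, 0.0988, 0.0654]
tool_rot: [-0.0, 0.593, 0.805, 0.001]
contact_force: [-0.4, 0.3, 0.9]
gripper_width: 0.001
```

```bash
python3 rows.py
python3 - <<'E'
from fit import *
snap('scene','s9.png')
w=snap('wrist','w9.png');snap('top','t9.png')
R,o=fr([.4997+.001,.0195-.003,-.2876-.003])
for c in("scene","wrist","top"):
  print(c,[(g,[np.round(proj(c,o+R@np.array(car((-100,y,-5),np.radians(g)))/1e3),1).tolist() for y in (70,-70)]) for g in(160,170,175,180)])
# yellow mask extents
for n in("s9","t9","w9"):
  h=cv2.cvtColor(cv2.imread(f"pics/{n}.png"),cv2.COLOR_BGR2HSV);m=cv2.inRange(h,(18,120,100),(32,255,255))
  k,_,st,_=cv2.connectedComponentsWithStats(m)[0:4];i=[j for j in range(1,k) if st[j,4]>60]
  print(n,st[i].tolist())
  for j in i:
    mm=(_==j).astype(np.uint8);b=cv2.boxPoints(cv2.minAreaRect(cv2.findNonZero(mm)));print(b.round().tolist())
E
```

```text
now jig [82.9  0.6 65.4] tilt 0.1 off 1.0 F jig [0.4 0.3 0.9] q [-0.73  0.4   0.48  2.15 -0.31  0.66  0.27] t 12.38 w 0.0
scene [(160, [[297.7, 151.7], [337.0, 170.4]]), (170, [[299.0, 155.6], [337.9, 174.4]]), (175, [[299.4, 157.8], [338.0, 176.5]]), (180, [[299.6, 160.0], [338.0, 178.9]])]
wrist [(160, [[152.8, 266.1], [498.0, 269.2]]), (170, [[168.6, 236.9], [481.8, 239.8]]), (175, [[175.9, 226.1], [474.2, 229.0]]), (180, [[182.9, 217.7], [466.9, 220.5]])]
top [(160, [[281.7, 264.6], [266.4, 210.0]]), (170, [[280.0, 265.4], [265.0, 211.6]]), (175, [[279.6, 265.7], [264.7, 212.2]]), (180, [[279.5, 265.9], [264.7, 212.8]])]
s9 [[4, 3, 24, 36, 317], [461, 146, 18, 15, 183], [281, 157, 58, 38, 584], [351, 297, 58, 53, 1527]]Traceback (most recent call last):
  File "<stdin>", line 13, in <module>
cv2.error: OpenCV(4.12.0) /io/opencv/modules/imgproc/src/convhull.cpp:143: error: (-215:Assertion failed) total >= 0 && (depth == CV_32F || depth == CV_32S) in function 'convexHull'
```

```bash
cat > ang.py <<'E'
import sys
from fit import *
def ang(n,cam):
    im=snap(cam,n); h=cv2.cvtColor(im,cv2.COLOR_RGB2HSV);m=cv2.inRange(h,(18,120,80),(32,255,255))
    k,lab,st,_=cv2.connectedComponentsWithStats(m)
    R,o=fr([.5007,.0165,-.2906]);c=proj(cam,o+R@np.array([50,0,75])/1e3)
    for j in range(1,k):
        x,y,w,hh,A=st[j]
        if A>150 and x-20<c[0]<x+w+20 and y-20<c[1]<y+hh+20:
            ys,xs=np.nonzero(lab==j)
            ex=[(int(xs[i]),int(ys[i])) for i in (np.argmin(xs+ys),np.argmax(xs-ys),np.argmin(xs-ys),np.argmax(xs+ys))]
            print(cam,"box",x,y,x+w,y+hh,"TL TR BL BR",ex)
    for g in(165,170,175,180): print(g,[np.round(proj(cam,o+R@np.array(car((-r,y,-5),np.radians(g)))/1e3),1).tolist() for r in (100,5) for y in(70,-70)])
for c in("wrist","scene"): ang(sys.argv[1]+c+".png",c)
E
python3 ang.py a1
```

```text
wrist box 171 226 475 319 TL TR BL BR [(174, 226), (471, 230), (189, 318), (454, 317)]
165 [[160.9, 250.3], [489.6, 253.4], [200.6, 376.0], [444.7, 377.8]]
170 [[168.6, 237.1], [481.7, 240.0], [200.7, 374.9], [444.6, 376.6]]
175 [[176.0, 226.3], [474.1, 229.2], [200.8, 373.6], [444.5, 375.4]]
180 [[182.9, 217.9], [466.9, 220.7], [201.0, 372.4], [444.3, 374.2]]
scene box 281 157 339 195 TL TR BL BR [(286, 168), (338, 173), (281, 175), (338, 174)]
165 [[298.4, 153.5], [337.5, 172.3], [277.3, 175.3], [316.5, 196.2]]
170 [[299.0, 155.6], [337.9, 174.4], [277.4, 175.3], [316.6, 196.2]]
175 [[299.4, 157.8], [338.0, 176.5], [277.6, 175.3], [316.7, 196.3]]
180 [[299.6, 160.0], [338.0, 178.9], [277.7, 175.3], [316.8, 196.3]]
```

The wrist and scene views both put the carrier at about 175°, so the tip is about 18 mm behind the TCP and flat should come at z≈57 mm. I'll press on in small steps.

jog_arm --plan '[{"x": 0, "y": 0, "z": 0.01, "wx": 0, "wy": 0, "wz": 0}, {"x": 0, "y": 0, "z": 0.018, "wx": 0, "wy": 0, "wz": 0}]'

```text
t: 12.8
eef_pos: [0.4755, 0.0995, 0.062]
tool_rot: [-0.0, 0.592, 0.806, 0.002]
contact_force: [0.3, 0.7, 0.2]
gripper_width: 0.001
```

jog_arm --plan '[{"x": 0, "y": 0, "z": 0.008, "wx": 0, "wy": 0, "wz": 0}, {"x": 0, "y": 0, "z": 0.01, "wx": 0, "wy": 0, "wz": 0}]'

```text
t: 12.97
eef_pos: [0.4754, 0.0997, 0.0597]
tool_rot: [-0.0, 0.592, 0.806, 0.001]
contact_force: [-0.5, 0.3, 1.6]
gripper_width: -0.0
```

```bash
python3 rows.py; python3 ang.py a2 | grep -v "^1[67]"
```

```text
now jig [83.8  0.6 59.7] tilt 0.1 off 1.0 F jig [0.4 0.4 1.6] q [-0.72  0.41  0.48  2.15 -0.31  0.64  0.28] t 12.97 w -0.0
wrist box 170 226 475 321 TL TR BL BR [(173, 226), (471, 230), (186, 319), (456, 317)]
180 [[178.1, 223.1], [471.3, 226.0], [197.2, 381.2], [447.4, 383.0]]
scene box 281 158 339 195 TL TR BL BR [(288, 167), (337, 174), (281, 175), (337, 177)]
180 [[299.6, 160.0], [338.0, 178.9], [277.7, 175.3], [316.8, 196.3]]
```

jog_arm --plan '[{"x": 0, "y": 0, "z": 0.006, "wx": 0, "wy": 0, "wz": 0}, {"x": 0, "y": 0, "z": 0.01, "wx": 0, "wy": 0, "wz": 0}, {"x": 0, "y": 0, "z": 0.01, "wx": 0, "wy": 0, "wz": 0}]'

```text
t: 13.32
eef_pos: [0.4753, 0.0995, 0.0577]
tool_rot: [-0.0, 0.592, 0.806, 0.001]
contact_force: [-0.3, -0.8, 0.2]
gripper_width: 0.001
```

jog_arm --plan '[{"x": 0, "y": 0, "z": 0.005, "wx": 0, "wy": 0, "wz": 0}, {"x": 0, "y": 0, "z": 0.006, "wx": 0, "wy": 0, "wz": 0}]'

```text
t: 13.48
eef_pos: [0.4754, 0.0996, 0.0564]
tool_rot: [-0.0, 0.592, 0.806, 0.001]
contact_force: [0.6, 0.6, 0.6]
gripper_width: -0.003
```

```bash
python3 rows.py; python3 ang.py a3 | grep -v "^1[67]"
```

```text
now jig [83.7  0.6 56.4] tilt 0.1 off 1.0 F jig [ 0.4 -0.8  0.6] q [-0.72  0.42  0.47  2.15 -0.32  0.64  0.28] t 13.48 w -0.0
wrist box 170 224 475 321 TL TR BL BR [(174, 224), (472, 229), (185, 320), (457, 319)]
180 [[175.3, 225.7], [474.4, 228.7], [195.2, 386.1], [449.6, 388.0]]
scene box 281 159 338 195 TL TR BL BR [(286, 169), (337, 175), (281, 175), (337, 178)]
180 [[299.6, 160.0], [338.0, 178.9], [277.7, 175.3], [316.8, 196.3]]
```

jog_arm --plan '[{"x": 0, "y": 0, "z": 0.006, "wx": 0, "wy": 0, "wz": 0}, {"x": 0, "y": 0, "z": 0.006, "wx": 0, "wy": 0, "wz": 0}]'

```text
t: 13.75
eef_pos: [0.4754, 0.0994, 0.0551]
tool_rot: [-0.0, 0.592, 0.806, 0.001]
contact_force: [0.4, -0.3, 1.2]
gripper_width: 0.005
```

jog_arm --plan '[{"x": 0, "y": 0, "z": 0.005, "wx": 0, "wy": 0, "wz": 0}, {"x": 0, "y": 0, "z": 0.006, "wx": 0, "wy": 0, "wz": 0}]'

```text
t: 13.92
eef_pos: [0.4754, 0.0995, 0.0538]
tool_rot: [-0.0, 0.592, 0.806, 0.001]
contact_force: [-0.3, -0.2, 0.4]
gripper_width: -0.001
```

```bash
python3 rows.py; python3 ang.py a4 | grep -v "^1[67]"
```

```text
now jig [83.6  0.6 53.8] tilt 0.1 off 1.0 F jig [-0.1  0.3  0.4] q [-0.72  0.42  0.47  2.15 -0.32  0.63  0.28] t 13.92 w -0.0
wrist box 170 224 475 322 TL TR BL BR [(173, 224), (474, 230), (184, 321), (458, 319)]
180 [[173.0, 227.7], [476.8, 230.8], [193.6, 389.9], [451.4, 391.8]]
scene box 281 160 338 195 TL TR BL BR [(285, 170), (336, 175), (281, 175), (337, 178)]
180 [[299.6, 160.0], [338.0, 178.9], [277.7, 175.3], [316.8, 196.3]]
```

jog_arm --plan '[{"x": 0, "y": 0, "z": 0.006, "wx": 0, "wy": 0, "wz": 0}, {"x": 0, "y": 0, "z": 0.006, "wx": 0, "wy": 0, "wz": 0}]'

```text
t: 14.18
eef_pos: [0.4753, 0.0994, 0.0525]
tool_rot: [-0.0, 0.592, 0.806, 0.001]
contact_force: [0.1, 0.5, -0.4]
gripper_width: -0.001
```

jog_arm --plan '[{"x": 0, "y": 0, "z": 0.005, "wx": 0, "wy": 0, "wz": 0}, {"x": 0, "y": 0, "z": 0.006, "wx": 0, "wy": 0, "wz": 0}]'

```text
t: 14.35
eef_pos: [0.4753, 0.0994, 0.0512]
tool_rot: [-0.0, 0.592, 0.806, 0.001]
contact_force: [0.8, 0.1, 1.2]
gripper_width: -0.0
```

```bash
python3 rows.py; python3 ang.py a5 | grep -v "^1[67]"
```

```text
now jig [83.5  0.7 51.2] tilt 0.1 off 1.0 F jig [-0.1 -0.8  1.2] q [-0.71  0.43  0.47  2.16 -0.33  0.62  0.29] t 14.35 w -0.0
wrist box 171 223 475 322 TL TR BL BR [(174, 223), (471, 227), (183, 321), (459, 320)]
180 [[170.8, 229.9], [479.5, 233.0], [192.0, 393.9], [453.3, 395.9]]
scene box 281 160 338 195 TL TR BL BR [(282, 173), (336, 176), (281, 175), (337, 179)]
180 [[299.6, 160.0], [338.0, 178.9], [277.7, 175.3], [316.8, 196.3]]
```

jog_arm --plan '[{"x": 0, "y": 0, "z": 0.006, "wx": 0, "wy": 0, "wz": 0}, {"x": 0, "y": 0, "z": 0.006, "wx": 0, "wy": 0, "wz": 0}]'

```text
t: 14.62
eef_pos: [0.4752, 0.0994, 0.05]
tool_rot: [-0.0, 0.592, 0.806, 0.001]
contact_force: [-0.7, 0.3, 1.9]
gripper_width: 0.0
```

jog_arm --plan '[{"x": 0, "y": 0, "z": 0.006, "wx": 0, "wy": 0, "wz": 0}, {"x": 0, "y": 0, "z": 0.006, "wx": 0, "wy": 0, "wz": 0}]'

```text
t: 14.78
eef_pos: [0.4754, 0.0994, 0.0497]
tool_rot: [-0.001, 0.592, 0.806, 0.001]
contact_force: [-4.2, 0.3, 15.3]
gripper_width: -0.003
```

jog_arm --plan '[{"x": 0, "y": 0, "z": 0.006, "wx": 0, "wy": 0, "wz": 0}, {"x": 0, "y": 0, "z": 0.006, "wx": 0, "wy": 0, "wz": 0}]'

```text
t: 14.95
eef_pos: [0.4754, 0.0994, 0.0496]
tool_rot: [-0.001, 0.593, 0.806, 0.002]
contact_force: [-5.1, -0.9, 18.0]
gripper_width: -0.001
```

```bash
python3 rows.py; python3 ang.py a6 | grep -v "^1[67]"
python3 - <<'E'
import cv2,numpy as np
b=cv2.imread('pics/a6scene.png')[140:240,220:340]
cv2.imwrite('pics/m9.png',np.hstack([cv2.resize(cv2.imread('pics/a6wrist.png')[80:400,150:490],None,fx=1.2,fy=1.2),cv2.resize(b,(390,384),interpolation=2)]))
E
```

```text
now jig [83.6  0.6 49.6] tilt 0.2 off 1.0 F jig [ 0.6  5.1 18. ] q [-0.71  0.43  0.46  2.16 -0.33  0.62  0.29] t 14.95 w -0.0
wrist box 170 223 475 323 TL TR BL BR [(172, 224), (474, 229), (182, 322), (460, 320)]
180 [[169.1, 231.2], [480.8, 234.2], [190.7, 396.7], [454.4, 398.6]]
scene box 281 161 338 195 TL TR BL BR [(283, 172), (335, 176), (281, 175), (337, 179)]
180 [[299.6, 160.0], [338.0, 178.9], [277.7, 175.3], [316.8, 196.3]]
```

The force jumped to 18 N, so that's the hard stop. Lifting straight off.

jog_arm --plan '[{"x": 0, "y": 0, "z": -0.02, "wx": 0, "wy": 0, "wz": 0}, {"x": 0, "y": 0, "z": -0.1, "wx": 0, "wy": 0, "wz": 0}, {"x": 0, "y": 0, "z": -0.25, "wx": 0, "wy": 0, "wz": 0}, {"x": 0, "y": 0, "z": -0.45, "wx": 0, "wy": 0, "wz": 0}, {"x": 0, "y": 0, "z": -0.65, "wx": 0, "wy": 0, "wz": 0}, {"x": 0, "y": 0, "z": -0.8, "wx": 0, "wy": 0, "wz": 0}, {"x": 0, "y": 0, "z": -0.8, "wx": 0, "wy": 0, "wz": 0}]'

```text
t: 15.63
eef_pos: [0.479, 0.0994, 0.2154]
tool_rot: [0.001, 0.593, 0.805, 0.006]
contact_force: [1.0, -0.1, -0.6]
gripper_width: 0.003
```

```bash
python3 rows.py; python3 ang.py a7
python3 - <<'E'
import cv2,numpy as np
from h import *
snap('top','t10.png')
for n in ("solder_spool","screw_cup","flux_bottle","loupe","screwdriver","tweezers","spare_board"):
    print(n,[r["location"] for r in finder.place_of("top",n)[:1]])
b=cv2.imread('pics/a7scene.png')[140:240,220:340]
cv2.imwrite('pics/m10.png',np.hstack([cv2.resize(cv2.imread('pics/a7wrist.png')[80:400,150:490],None,fx=1.2,fy=1.2),cv2.resize(b,(390,384),interpolation=2)]))
E
```

```text
now jig [ 82.4  -2.8 215.4] tilt 0.3 off 1.0 F jig [-0.4 -1.  -0.6] q [-0.85  0.16  0.59  2.02 -0.11  0.98  0.1 ] t 15.63 w 0.0
wrist box 242 155 392 247 TL TR BL BR [(242, 155), (390, 156), (247, 245), (385, 246)]
165 [[236.0, 170.1], [404.0, 171.6], [247.7, 255.9], [390.5, 256.8]]
170 [[238.1, 165.2], [401.9, 166.7], [247.7, 255.3], [390.4, 256.2]]
175 [[240.2, 161.3], [399.8, 162.8], [247.8, 254.7], [390.4, 255.5]]
180 [[242.3, 158.5], [397.7, 159.9], [247.8, 254.0], [390.4, 254.9]]
scene box 281 161 338 195 TL TR BL BR [(283, 172), (335, 176), (281, 175), (337, 179)]
165 [[298.4, 153.5], [337.5, 172.3], [277.3, 175.3], [316.5, 196.2]]
170 [[299.0, 155.6], [337.9, 174.4], [277.4, 175.3], [316.6, 196.2]]
175 [[299.4, 157.8], [338.0, 176.5], [277.6, 175.3], [316.7, 196.3]]
180 [[299.6, 160.0], [338.0, 178.9], [277.7, 175.3], [316.8, 196.3]]
solder_spool [[311.2, 299.2]]
screw_cup [[285.7, 172.7]]
flux_bottle []
loupe [[473.3, 186.1]]
screwdriver [[484.4, 235.2]]
tweezers [[136.1, 236.5]]
spare_board [[156.1, 166.0]]
```

View pics/m10.png

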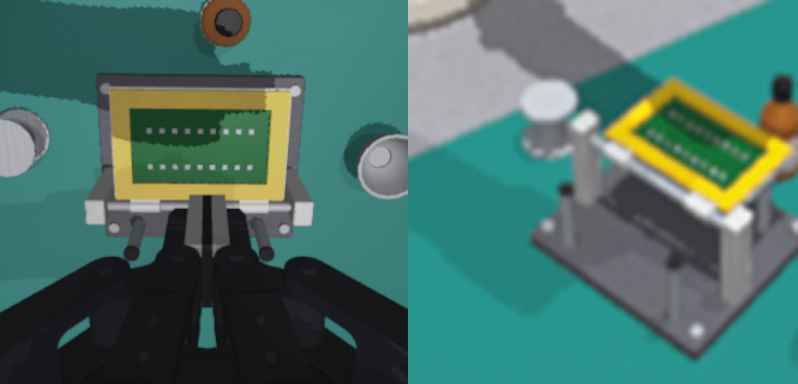

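The last view shows the carrier flat on the left, yellow face up. Its edges match the 180° model, the fingers are clear above it and the bystanders are in place. Handing in.

```bash
python3 -c "
from station import bot
print(bot.hand_in())"
```

```text
the job is handed in; nothing more can be done
None
```

The carrier is turned over and lies flat on the left with its yellow face up. I handed the job in at about 16.5 s, with the fingers roughly 150 mm clear above it.

- **What I did:** With the gripper shut and tilted 60°, I pushed the free edge up from underneath and past upright. I then pressed it down in steps of about 1 mm with the fingers vertical, and stopped when the force rose to 18 N at the hard stop.
- **Attempts that failed:** The first lift and a second, short one missed the carrier. The pads end well behind the reported TCP and my jig fit was about 3 mm off, so the fingers passed outside the edge. Nothing was moved, and going about 25 mm deeper worked.
- **Last checks:** In the scene and wrist views, the carrier's outer edge is within about 4 px of the model of a fully flat carrier. One wrist column is off by about 8 px.
- **Bystanders:** In the last views the spool, cup and bottle stand where they did. The finder no longer picked out the bottle from the top camera, but it shows in the other two views. I did not measure how far any bystander might have shifted.
- **Forces:** Readings between my samples were not recorded. Those I took while pushing were about 1 to 5 N, then up to 18 N at the stop.

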